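Prop the toolbox lid open on its stay

TASK

Get the red toolbox ready for work: first take the yellow tyre lever off its lid and lay it flat in the green dish. Then swing the lid right back until it leans on its stop past upright, flip the stay in the box fully up, and bring the lid gently forward, without letting it drop, until it rests on the tip of the stay. Leave everything else where it is.

Things in the scene. Friction and masses are not known exactly. Their poses are not given: they have to be found in the camera images.
- toolbox: red plastic toolbox, fixed to the shelf, 150 (x) by 260 (y) by 110 high, walls 5, open inside; origin at the centre of its underside, its x axis points from the front to the hinge at the back, z up. Low contents inside reach no higher than 40 above its underside. The lid's hinge line runs along y at x = +75, z = 110.5
- lid (a joint): angle of the red lid (150 deep, 260 wide, 12 thick, about 0.3 kg) about its hinge along the back rim: 0 = closed, 1.57 = upright, 1.83 = leaning back on its stop, where it stays by itself. Let go below about 1.4 it falls forward. Resting on the raised stay it reads about 0.89
- lid_bar (a point): middle of the black round bar along the lid's front edge, 12 thick, 110 long along the toolbox's y, held 35 in front of the lid's edge by a post at either end; 185 from the hinge line and 6 above the lid's underside plane (the plane through the hinge line). With the lid shut it is 116.5 above the shelf and 110 in front of the toolbox's centre. It is round, so it can turn between the fingers
- stay (a joint): angle of the stay about its pivot: 0 = folded flat, 1.62 = fully up on its stop, just past upright, where it stays by itself; let go well short of upright it sinks back. It turns about a line along the toolbox's x axis, the free end rising and moving towards the toolbox's -y side
- stay_pivot (a point): pivot of the stay: in the toolbox frame at x = -20, y = -110, z = 88, inside the -y end of the box
- stay_tip (a point): centre of the orange ball knob (24 in diameter, a good thing to pinch) on the free end of the stay, a round steel rod 12 thick and 120 long from pivot to this point, which when folded lies across the box along +y, 22 below the rim. The lid meets this ball 134 from its hinge
- tyre_lever: the yellow nylon tyre lever that lies on the lid at the start, about 120 by 18 by 9, length along its x axis; origin at the centre of its underside, 30 g
- dish: green ceramic dish, round, 176 across its rim, 24 high, flat inner floor 130 across lying 5 above its underside; origin at the centre of its underside
- spare_lever: bystander: another yellow tyre lever lying on the shelf, 120 by 18 by 9, length along x; origin at the centre of its underside
- carton: bystander: cardboard box 120 by 85 by 55 high; origin at the centre of its underside
- scraper: bystander: stainless steel scraper lying flat, 160 by 50 by 14 high, length along x; origin on its underside near the middle
- spoke_wrench: bystander: chrome three-armed spoke wrench lying flat, 61 from its middle to each arm's end, 12 high; origin under its middle
- grease_jar: bystander: jar with a blue lid, 60 across, 75 high; origin at the centre of its underside
- spray_can: bystander: blue can, 54 across, 170 high; origin at the centre of its underside
- mug: bystander: white cup, 72 across, 80 high; origin at the centre of its underside
Things that resemble listed ones, but are neither listed nor needed, are in the scene too. Leave any grey look-alike of the tyre_lever alone. Several things have the shape of the dish; the one meant has the colours described above.

How it is judged:
On the way, in this order (a step that is already met when the one before it is completed fails the run):
1. the tyre lever from the lid lies flat in the green dish while the lid is still shut (horizontal distance between tyre_lever and dish below 0.04 m and z of tyre_lever in the frame of dish below 0.02 m and angle between tyre_lever's own z axis and vertical below 0.3 rad and linear speed of tyre_lever below 0.05 m/s and contact force between the fingers and tyre_lever below 0.1 N and value of joint lid below 0.1 rad), for 0.2 s.
2. the lid is swung back past upright (value of joint lid above 1.65 rad), for 0.2 s.
3. the stay is flipped fully up with the lid still back (value of joint stay above 1.5 rad and value of joint lid above 1.4 rad), for 0.2 s.
At the end, for the whole second after the job is handed in: the lid rests still on the tip of the raised stay (lid angle 0.82 to 0.96 rad, stay above 1.5 rad), and the tyre lever lies at rest flat (within 0.3 rad) in the green dish, its middle within 40 mm of the dish's middle (horizontal distance between tyre_lever and dish below 0.04 m and z of tyre_lever in the frame of dish below 0.02 m and angle between tyre_lever's own z axis and vertical below 0.3 rad and linear speed of tyre_lever below 0.05 m/s and value of joint stay above 1.5 rad and value of joint lid between 0.82 and 0.96 rad and velocity of joint lid between -0.05 and 0.05 rad/s); the robot touches nothing.
It fails at once if the lid is let drop (falls faster than 2.2 rad/s) (velocity of joint lid below -2.2 rad/s).
It fails at once if the dish is pushed more than 30 mm (distance of dish from where it was at the start of the episode above 0.03 m).
It fails at once if a bystander (spare lever, carton, scraper, spoke wrench, jar, can or mug) is knocked more than 25 mm from its place (distance of any of spare_lever, carton, scraper, spoke_wrench, grease_jar, spray_can, mug from where it was at the start of the episode above 0.025 m).
It also fails if it takes over 72 s, if anything falls off the work surface, if the arm or the gripper's body presses on something with over 40 N, if the wrist force passes 120 N, or if a joint passes its speed limit or range.

ROBOT

A 6-joint arm with a two-finger parallel gripper is mounted at the origin on the work surface. World frame = base frame: x ahead of the robot, y to its left, z up, the work surface at z = 0. Lengths are in m, angles in rad, forces in N, time in s.
With the tool pointing down it reaches from about 0.35 to 0.725 m from the base axis. Payload 6 kg.
Tool frame: the origin (TCP) lies at the very end of the fingers, on their centre line; the grasp point (between the pads) lies 19 mm behind it; z points along the fingers, y is the line along which they close (so a half turn about z gives the same grasp; the last joint's range is limited). The gripper opens to 85 mm and grips with 20 to 120 N. Pads are 22 mm wide; open, the fingers measure 114 mm over their backs; the gripper's body (76 mm by 85 mm) begins 54 mm behind the grasp point. The pads swing forward as they close: fully open they stand 13 mm farther back than shut.
Start: joints at [1.531, 0.04, 0.085, 0, -1.615, -0.334], TCP at [0.219, 0.559, 0.192] pointing down, gripper open.
Joint ranges: [-2.56, 2.56], [-1.29, 2.01], [-1.08, 1.49], [-3.29, 1.98], [-2.81, -0.18], [-2.99, 2.99]. Speed limits (rad/s): [2.57, 2.57, 3.01, 3.14, 3.14, 3.14].

INTERFACE

Orientations are given as a rotation vector (axis times angle).
In Python, from plant import telemetry, cams, sign_off gives the robot as it stands.
- The arm moves only by the tool jog_arm, never from a script. Its argument "plan" is one flat list of numbers, 7 for each row, row after row: the shift along the tool's x, y, z in mm, then the turn, a rotation vector about the tool's x, y, z in rad, then the finger opening in mm, from 0 to 85.4. In form: [dx, dy, dz, rx, ry, rz, jaw, dx, dy, dz, rx, ry, rz, jaw, ...]. A call has 1 to 5 rows; each row is the pose to reach, as a shift and turn from the pose commanded when the call began, along the tool's axes at that moment; what a row does not reach only later rows make up. A row lasts 1/8 s, in which the tool goes at most 62.5 mm and 10.7 degrees, less where a joint would pass 70% of its speed; a pose out of reach is approached as far as the arm can. A call with a gripper value outside its range is refused whole. The fingers move at their own pace and stop on an object; "squeeze" is the grip in N (left out, the last holds). Time passes only in rows, so rows that repeat a pose let the fingers close. It gives the time, the measured TCP pose, the force, the opening and the grip force at its end, in the units of the state.
- telemetry.read_state(): the state, without advancing time (a new reading comes with each control period).
- cams.camera(name): name is "side" or "top"; returns a dict with "pixels" (400x640x3 uint8, red, green, blue), "camera_matrix" (3x3 intrinsics, pixels), "position" and "rotation" of the camera in the world. Camera axes: x right, y down, z forward; pixel columns grow to the right and rows downward; lengths in m; the calibration is good to about 2 mm. A picture is of the moment at which its call begins. There is no depth.
- sign_off(): hands the job in; it is judged then, once.
The state is a dict: "clock": time; "joints": joint angles; "joint_velocities": joint speeds; "joint_torque": joint torques, N m; "ee_pos": TCP position; "tool_rot": TCP orientation; "force": force on the tool from outside, world axes, zero at the start; "ft_torque": the same for the moment, N m; "grip_width": opening from 0.0 (shut) to 1.0 (fully open); "grasp_force": force on a finger pad.
Only numpy, scipy, OpenCV 4.12 (cv2) and the standard library are available. Lean on these libraries where they do the work, as an engineer would, in place of code of your own. Each camera call takes 0.05 s, during which the arm holds its last target. There are 200 camera calls.

## Working session

There is one attempt and no reset: what is moved stays moved. The work goes in short steps, Python scripts to look and compute and a tool call to move; the robot and the scene stay as the last step left them, time stands still between calls to the robot, and variables do not carry over. Pictures are saved under pics/ and viewed, at most 10 in all, crops included, and the job is handed in when it is done.

Besides the shell and the picture viewer there is one more tool, called after "Request:" by a JSON object that holds its "name" and its "arguments". jog_arm: Moves the arm, as the interface text tells. Its arguments: {"type":"object","properties":{"plan":{"type":"array"},"squeeze":{"type":"number"}},"required":["plan"]}

```bash
mkdir -p pics && cat > h.py <<'E'
import numpy as np, cv2
from scipy.spatial.transform import Rotation as R
from plant import telemetry, cams, sign_off
def snap(name,fn,crop=None,s=1):
    c=cams.camera(name); im=c["pixels"][:,:,::-1]
    if crop: x0,y0,x1,y1=crop; im=im[y0:y1,x0:x1]
    if s!=1: im=cv2.resize(im,None,fx=s,fy=s,interpolation=cv2.INTER_CUBIC)
    cv2.imwrite("pics/"+fn,im); return c
def ray(c,u,v):
    K=np.array(c["camera_matrix"]); M=np.array(c["rotation"])
    if M.shape!=(3,3): M=R.from_rotvec(M).as_matrix()
    return np.array(c["position"]), M@np.linalg.solve(K,[u,v,1.])
def atz(c,u,v,z):
    p,d=ray(c,u,v); return p+d*(z-p[2])/d[2]
def proj(c,P):
    K=np.array(c["camera_matrix"]); M=np.array(c["rotation"])
    q=K@(M.T@(np.array(P)-c["position"])); return q[:2]/q[2]
E
python3 - <<'E'
from h import *
c=snap("top","t1.png");d=snap("side","s1.png")
for k in (c,d): print(k["position"],k["rotation"],k["camera_matrix"])
s=telemetry.read_state(); print(s)
E
```

```text
[ 0.24302789 -0.00879134  1.4756111 ] [-2.14364907  2.13921381 -0.15708798] [[450.48766392   0.         323.70989258]
 [  0.         450.48766392 198.00834495]
 [  0.           0.           1.        ]]
[0.14799885 1.03353856 1.00399478] [-0.44211474  2.70939378 -1.25998759] [[389.27323298   0.         321.01173276]
 [  0.         389.27323298 203.62652372]
 [  0.           0.           1.        ]]
{'clock': 0.1, 'joints': array([ 1.53070993e+00,  4.07507583e-02,  8.39302590e-02, -4.14148317e-04,
       -1.61551056e+00, -3.33698584e-01]), 'joint_velocities': array([-0.00020084, -0.0017008 ,  0.00344539,  0.00070845, -0.00024998,
       -0.00067016]), 'joint_torque': array([-6.01488995e-03, -3.69349194e+01,  3.48279548e+01,  6.95157722e+00,
       -4.62975993e-03, -1.10190236e-06]), 'ee_pos': array([0.21888879, 0.55826462, 0.19078897]), 'tool_rot': array([ 3.08534017e+00, -5.83406614e-01, -2.90134330e-04]), 'force': array([ 0.09813914, -0.04717457, -0.55663315]), 'ft_torque': array([0.02703419, 0.02624326, 0.01455961]), 'grasp_force': 0.0, 'grip_width': 0.9986421129547413}
```

View pics/t1.png

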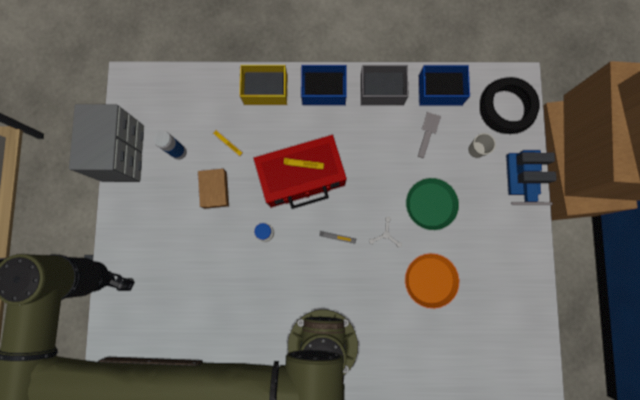

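View pics/s1.png

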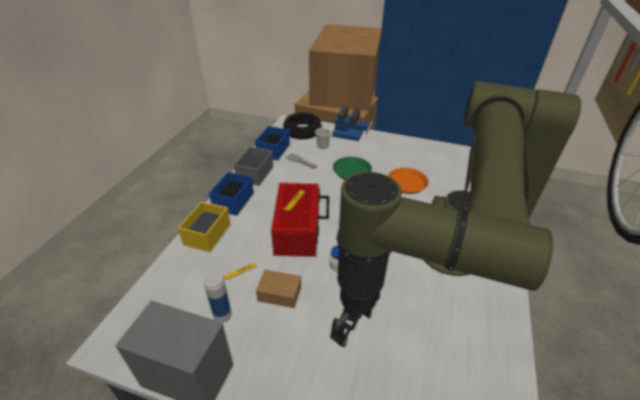

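The top view shows the red toolbox at about (300,170), its bar at (308,199), the lever on the lid at (303,163), the green dish at (432,203), and bystanders around them. I'll enlarge the toolbox and dish area.

```bash
python3 - <<'E'
from h import *
c=snap("top","t2.png",(240,120,400,240),5)
im=c["pixels"]; hsv=cv2.cvtColor(im,cv2.COLOR_RGB2HSV)
def blob(lo,hi,roi):
    m=cv2.inRange(hsv,np.array(lo),np.array(hi)); z=np.zeros_like(m); x0,y0,x1,y1=roi; z[y0:y1,x0:x1]=m[y0:y1,x0:x1]
    pts=cv2.findNonZero(z).reshape(-1,2).astype(np.float32); return pts
g=blob((50,80,40),(90,255,255),(390,160,480,250)); e=cv2.minEnclosingCircle(g); print("dish",e,atz(c,*e[0],0.024),atz(c,*g.mean(0),0.02))
y=blob((20,120,100),(35,255,255),(270,145,340,180)); r=cv2.minAreaRect(y); print("lever",r,len(y))
b=cv2.boxPoints(r); print([atz(c,*p,0.131).round(4) for p in b], atz(c,*r[0],0.131))
t=blob((0,120,60),(8,255,255),(240,120,360,220)); r=cv2.minAreaRect(t); print("red",r); print([(p,atz(c,*p,0.1225).round(4)) for p in cv2.boxPoints(r)])
E
```

```text
dish ((432.5, 203.0), 26.215553283691406) [ 0.44719988 -0.35647192  0.024     ] [ 0.44588425 -0.35585555  0.02      ]
lever ((303.3894958496094, 163.35671997070312), (39.57513427734375, 6.17461633682251), 7.352379322052002) 238
[array([0.552 , 0.1203, 0.131 ]), array([0.5712, 0.1181, 0.131 ]), array([ 0.5555, -0.0021,  0.131 ]), array([5.364e-01, 3.000e-04, 1.310e-01])] [0.55372647 0.05909818 0.131     ]
red ((300.1953125, 170.89491271972656), (52.57121276855469, 83.5191421508789), 73.81079864501953)
[(array([252.76299, 157.29462], dtype=float32), array([0.5746, 0.2158, 0.1225])), (array([332.97025, 134.00864], dtype=float32), array([ 0.6491, -0.0315,  0.1225])), (array([347.62762, 184.49521], dtype=float32), array([ 0.4899, -0.0761,  0.1225])), (array([267.42038, 207.78119], dtype=float32), array([0.4178, 0.1673, 0.1225]))]
```

View pics/t2.png

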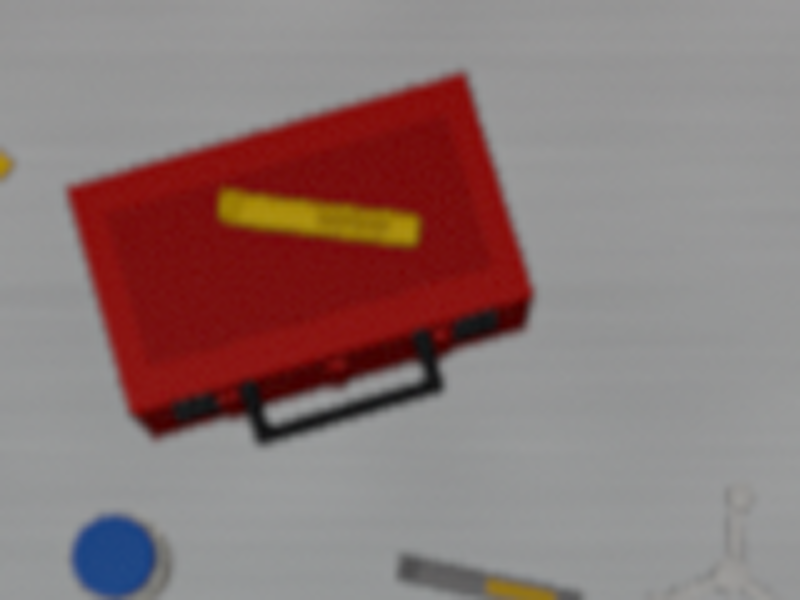

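Lid corners in the crop are at (70,188), (464,72), (532,292), (135,412). The bar ends are at (263,436) and (438,384). The lever runs (225,207) to (420,230).

```bash
cat >> h.py <<'E'
def rows(targets, cur=None):
    """targets: list of (pos, R, jaw) -> rows in tool axes"""
    if cur is None:
        s=telemetry.read_state(); cur=(s["ee_pos"],R.from_rotvec(s["tool_rot"]))
    p0,R0=cur; out=[]
    for p,Rt,j in targets:
        d=R0.inv().apply(np.array(p)-p0)*1000; w=(R0.inv()*Rt).as_rotvec()
        out.append([*np.round(d,1).tolist(),*np.round(w,3).tolist(),j])
        print(out[-1])
    return out
def down(yaw):
    """tool pointing down, closing axis (y) at world angle yaw"""
    y=np.array([np.cos(yaw),np.sin(yaw),0]); z=np.array([0,0,-1.]); return R.from_matrix(np.c_[np.cross(y,z),y,z])
E
python3 - <<'E'
from h import *
c=cams.camera("top")
f=lambda x,y,z:atz(c,240+x/5-.4,120+y/5-.4,z)
Q=[f(70,188,.1225),f(464,72,.1225),f(532,292,.1225),f(135,412,.1225)]
for q in Q: print(q.round(4))
print(np.linalg.norm(Q[1]-Q[0]),np.linalg.norm(Q[2]-Q[3]),np.linalg.norm(Q[3]-Q[0]),np.linalg.norm(Q[2]-Q[1]))
ctr=np.mean(Q,0); ex=(Q[0]+Q[1]-Q[2]-Q[3])/2; ey=(Q[0]+Q[3]-Q[1]-Q[2])/2
print("ctr",ctr,"yaw",np.arctan2(ex[1],ex[0]),np.arctan2(ey[1],ey[0])-np.pi/2)
B=[f(263,436,.1165),f(438,384,.1165)]; m=np.mean(B,0); print("bar",B,m, m-ctr)
L=[f(225,207,.131),f(420,230,.131)]; print(L, np.mean(L,0))
s=telemetry.read_state(); R0=R.from_rotvec(s["tool_rot"]); print(R0.as_matrix().round(3))
E
```

```text
[0.5749 0.2132 0.1225]
[ 0.6491 -0.0297  0.1225]
[ 0.5101 -0.0712  0.1225]
[0.4355 0.1701 0.1225]
0.25397656227611787 0.25259598436278846 0.1458906093557804 0.14509540458723078
ctr [0.54238115 0.07059792 0.1225    ] yaw 0.2949167065466809 0.29809056375856624
bar [array([0.42173306, 0.09265571, 0.1165    ]), array([ 0.45394999, -0.01381735,  0.1165    ])] [0.43784153 0.03941918 0.1165    ] [-0.10453962 -0.03117874 -0.006     ]
[array([0.56101617, 0.11663344, 0.131     ]), array([ 0.54681136, -0.00266253,  0.131     ])] [0.55391377 0.05698545 0.131     ]
[[ 0.931 -0.365 -0.   ]
 [-0.365 -0.931 -0.001]
 [ 0.     0.001 -1.   ]]
```

```bash
python3 - <<'E'
from h import *
rows([([.5537,.058,.20],down(-3.26),40)])
E
```

```text
[494.3, 343.6, -8.5, 0.001, -0.001, 1.315, 40]
```

Request:
{"name": "jog_arm", "arguments": {"plan": [494.3, 343.6, -20, 0, 0, 1.315, 40, 494.3, 343.6, -20, 0, 0, 1.315, 40, 494.3, 343.6, -20, 0, 0, 1.315, 40, 494.3, 343.6, -20, 0, 0, 1.315, 40, 494.3, 343.6, -20, 0, 0, 1.315, 40], "squeeze": 25}}

```text
clock: 0.82
ee_pos: [0.3934, 0.2972, 0.2022]
tool_rot: [-2.484, 1.922, 0.0]
force: [1.1, 0.4, 1.0]
grip_width: 0.473
grasp_force: 0.0
```

```bash
python3 - <<'E'
from h import *
rows([([.5537,.058,.20],down(-3.26),40)])
E
```

```text
[271.8, -95.1, 2.2, -0.0, 0.0, 0.372, 40]
```

Request:
{"name": "jog_arm", "arguments": {"plan": [270, -95, 2, 0, 0, 0.37, 40, 270, -95, 2, 0, 0, 0.37, 40, 270, -95, 2, 0, 0, 0.37, 40, 270, -95, 2, 0, 0, 0.37, 40, 270, -95, 2, 0, 0, 0.37, 40]}}

```text
clock: 1.45
ee_pos: [0.5547, 0.0597, 0.1996]
tool_rot: [2.092, -2.342, -0.0]
force: [-0.6, 0.6, -0.3]
grip_width: 0.47
grasp_force: 0.0
```

```bash
python3 - <<'E'
from h import *
T=down(-3.26)
s=telemetry.read_state();print(s["ee_pos"],s["joints"].round(2))
rows([([.5537,.058,.20],T,40),([.5537,.058,.124],T,40)])
c=snap("top","t3.png",(240,110,400,230),5)
d=snap("side","s3.png",(230,150,390,270),5)
E
```

```text
[0.55469402 0.05973543 0.19962786] [ 0.47 -0.07 -0.01  0.   -1.63 -0.58]
[1.8, 0.8, -0.4, 0.001, -0.001, 0.006, 40]
[1.8, 0.7, 75.6, 0.001, -0.001, 0.006, 40]
```

View pics/s3.png

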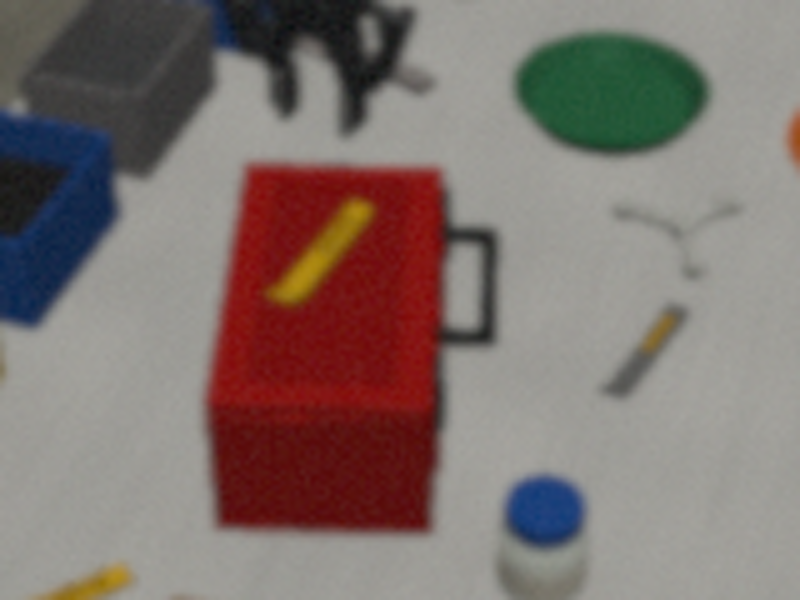

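Side crop: the lever centre is at (321,252), with the fingertips above it at (285,105) and (350,130). I'll cross-check this against the top-view estimate.

```bash
python3 - <<'E'
from h import *
d=cams.camera("side")
f=lambda x,y,z:atz(d,230+x/5-.4,150+y/5-.4,z).round(4)
print("lever",f(321,252,.131),f(282,298,.131),f(362,205,.131))
print("tips mid",f(317,122,.2),"fingers",f(285,108,.205),f(350,130,.205))
print("dish",f(612,88,.024), "bar",f(490,287,.1165))
for q in [(245,167),(441,170),(435,405),(213,402)]: print("lid",f(*q,.1225))
E
```

```text
lever [0.5551 0.0623 0.131 ] [0.5624 0.1167 0.131 ] [0.5464 0.003  0.131 ]
tips mid [0.5773 0.0068 0.2   ] fingers [0.6019 0.005  0.205 ] [0.5496 0.0145 0.205 ]
dish [ 0.4455 -0.3505  0.024 ] bar [0.4365 0.0432 0.1165]
lid [ 0.6485 -0.0212  0.1225]
lid [ 0.5092 -0.0658  0.1225]
lid [0.4331 0.1734 0.1225]
lid [0.57   0.2175 0.1225]
```

```bash
python3 - <<'E'
from h import *
s=telemetry.read_state(); p=s["ee_pos"]; print(p)
c=snap("top","t4.png",(230,100,390,220),2); d=snap("side","s4.png",(230,110,390,230),3)
a=(proj(c,p)-[230,100]+.4)*2; b=(proj(d,p)-[230,110]+.4)*3; print(a,b)
A=cv2.imread("pics/t4.png");B=cv2.imread("pics/s4.png")
cv2.circle(A,tuple(map(int,a)),3,(0,255,0),1);cv2.circle(B,tuple(map(int,b)),3,(0,255,0),1)
cv2.imwrite("pics/m4.png",np.hstack([A,B[:240]]))
E
```

```text
[0.55416148 0.06075408 0.19929253]Traceback (most recent call last):
  File "<stdin>", line 4, in <module>
  File "h.py", line 17, in proj
    q=K@(M.T@(np.array(P)-c["position"])); return q[:2]/q[2]
      ~^^~~~~~~~~~~~~~~~~~~~~~~~~~~~~~~~~
ValueError: matmul: Input operand 1 does not have enough dimensions (has 0, gufunc core with signature (n?,k),(k,m?)->(n?,m?) requires 1)
```

```bash
sed -i 's/^    q=K@/    if M.shape!=(3,3): M=R.from_rotvec(M).as_matrix()\n    q=K@/' h.py && python3 - <<'E'
from h import *
s=telemetry.read_state(); p=s["ee_pos"]; print(p)
c=snap("top","t5.png",(230,100,390,220),2); d=snap("side","s5.png",(230,130,390,210),3)
a=(proj(c,p)-[230,100]+.4)*2; b=(proj(d,p)-[230,130]+.4)*3; print(a,b)
A=cv2.imread("pics/t5.png");B=cv2.imread("pics/s5.png")
cv2.circle(A,tuple(map(int,a)),3,(0,255,0),1);cv2.circle(B,tuple(map(int,b)),3,(0,255,0),1)
cv2.imwrite("pics/m5.png",np.hstack([A,B[:240]]))
E
```

```text
[0.55362572 0.06247452 0.19982628]
[142.96044537 116.87119318] [191.7993321  164.71996609]
```

View pics/m5.png

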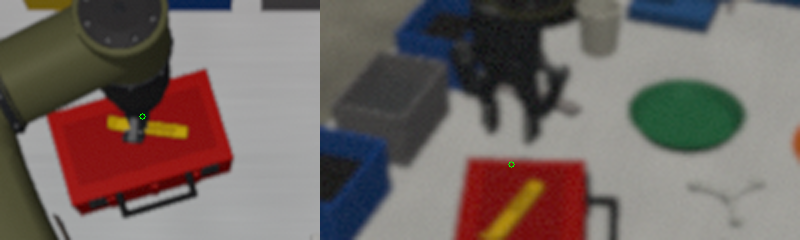

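The montage shows the fingers straddling the lever at (135,130) in the top view. In the side view the tips at (512,137) sit a little above the projected TCP at (512,165). I'll go down most of the way and look again.

Request:
{"name": "jog_arm", "arguments": {"plan": [0, 0, 50, 0, 0, 0, 40, 0, 0, 66, 0, 0, 0, 40, 0, 0, 66, 0, 0, 0, 40]}}

```text
clock: 2.17
ee_pos: [0.5532, 0.0626, 0.1336]
tool_rot: [2.095, -2.338, -0.0]
force: [-0.4, 0.8, 1.0]
grip_width: 0.467
grasp_force: 0.0
```

```bash
python3 - <<'E'
from h import *
s=telemetry.read_state(); p=s["ee_pos"]; print(p,s["tool_rot"])
c=snap("top","t6.png",(260,130,340,200),5); d=snap("side","s6.png",(260,160,340,230),5)
a=(proj(c,p)-[260,130]+.4)*5; b=(proj(d,p)-[260,160]+.4)*5; print(a,b)
A=cv2.imread("pics/t6.png");B=cv2.imread("pics/s6.png")
cv2.circle(A,tuple(map(int,a)),3,(0,255,0),1);cv2.circle(B,tuple(map(int,b)),3,(0,255,0),1)
cv2.imwrite("pics/m6.png",np.hstack([A,B]))
E
```

```text
[0.55321189 0.06256817 0.13364062] [ 2.09524873e+00 -2.33819100e+00 -1.02763378e-04]
[213.04120495 168.62187213] [173.21641595 199.91060224]
```

View pics/m6.png

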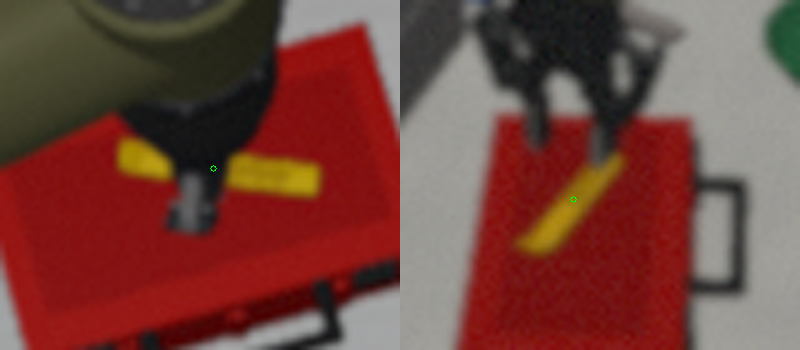

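In the side view the tips are at (538,147) and (602,162). They sit about 20 mm above the projected TCP, while the lever is centred between them laterally. I'll descend gently, watching the force, then close.

Request:
{"name": "jog_arm", "arguments": {"plan": [0, 0, 5, 0, 0, 0, 40, 0, 0, 10, 0, 0, 0, 40, 0, 0, 10, 0, 0, 0, 30, 0, 0, 10, 0, 0, 0, 30, 0, 0, 10, 0, 0, 0, 30]}}

```text
clock: 2.9
ee_pos: [0.5539, 0.0623, 0.1243]
tool_rot: [-2.095, 2.341, -0.0]
force: [0.0, -0.6, 0.1]
grip_width: 0.35
grasp_force: 0.0
```

```bash
python3 - <<'E'
from h import *
s=telemetry.read_state(); p=s["ee_pos"]; print(p,s["force"],s["grip_width"])
c=snap("top","t7.png",(260,130,340,200),5); d=snap("side","s7.png",(260,160,340,230),5)
A=cv2.imread("pics/t7.png");B=cv2.imread("pics/s7.png")
b=(proj(d,p)-[260,160]+.4)*5
cv2.circle(B,tuple(map(int,b)),3,(0,255,0),1)
cv2.imwrite("pics/m7.png",np.hstack([A,B]))
E
```

```text
[0.55390932 0.06233208 0.1242557 ] [ 0.01445948 -0.55301023  0.13103329] 0.3504936116983102
```

View pics/m7.png

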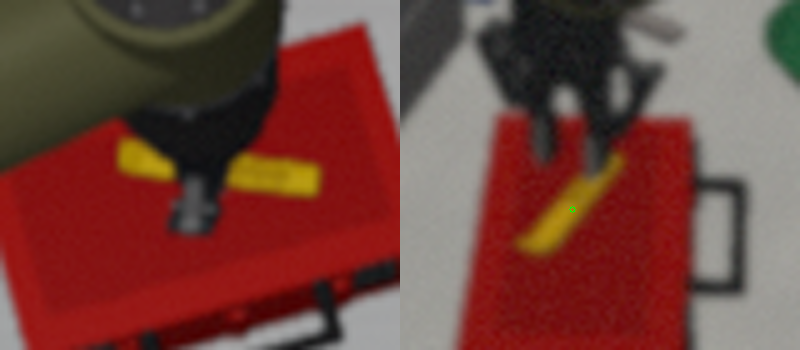

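```bash
python3 - <<'E'
from h import *
c=cams.camera("top");d=cams.camera("side")
def tri(a,b):
    p,u=ray(c,*a);q,v=ray(d,*b); t=np.linalg.lstsq(np.c_[u,-v],q-p,rcond=None)[0]
    A,B=p+u*t[0],q+v*t[1]; return ((A+B)/2).round(4), np.linalg.norm(A-B).round(4)
print("front tip",tri((297.6,176),(298.6,194.6)))
# known check: bar ends & lid corners (z .1225)
print("lid FR corner",tri((346,178),(317.8,183.6)), "lever",tri((303.4,163.4),(294,200)))
p=telemetry.read_state()["ee_pos"]
for dz in (0,.02,.04):
    q=p+[-.022,.003,dz]; print(dz,(proj(c,q)-[260,130]+.4)*5,(proj(d,q)-[260,160]+.4)*5+[400,0])
E
```

```text
front tip (array([0.5181, 0.0764, 0.1722]), np.float64(0.0242))
lid FR corner (array([ 0.511 , -0.0714,  0.118 ]), np.float64(0.0001)) lever (array([0.5548, 0.0593, 0.1285]), np.float64(0.0014))
0 [208.99296416 206.16539723] [600.72835807 219.06714212]
0.02 [207.2458094  199.22690238] [600.09573751 197.0228834 ]
0.04 [205.44709674 192.08365512] [599.45087773 174.55213732]
```

Request:
{"name": "jog_arm", "arguments": {"plan": [0, 0, 4, 0, 0, 0, 30, 0, 0, 4, 0, 0, 0, 30]}}

```text
clock: 3.35
ee_pos: [0.5535, 0.0623, 0.1195]
tool_rot: [2.095, -2.34, -0.001]
force: [-1.2, 0.0, -0.3]
grip_width: 0.349
grasp_force: 0.0
```

Request:
{"name": "jog_arm", "arguments": {"plan": [0, 0, 5, 0, 0, 0, 30, 0, 0, 5, 0, 0, 0, 30]}}

```text
clock: 3.6
ee_pos: [0.5535, 0.0623, 0.1144]
tool_rot: [2.095, -2.34, -0.001]
force: [-1.3, 1.2, -0.3]
grip_width: 0.353
grasp_force: 0.0
```

Request:
{"name": "jog_arm", "arguments": {"plan": [0, 0, 0, 0, 0, 0, 10, 0, 0, 0, 0, 0, 0, 10, 0, 0, 0, 0, 0, 0, 10, 0, 0, 0, 0, 0, 0, 10], "squeeze": 25}}

```text
clock: 4.1
ee_pos: [0.5538, 0.0624, 0.1152]
tool_rot: [-2.095, 2.341, -0.0]
force: [-0.1, -0.4, 0.1]
grip_width: 0.116
grasp_force: 0.0
```

Request:
{"name": "jog_arm", "arguments": {"plan": [0, 0, 0, 0, 0, 0, 30, 0, 0, 0, 0, 0, 0, 30, 0, 0, 4, 0, 0, 0, 30, 0, 0, 8, 0, 0, 0, 30, 0, 0, 8, 0, 0, 0, 30]}}

```text
clock: 4.72
ee_pos: [0.5535, 0.0623, 0.1064]
tool_rot: [2.095, -2.34, -0.001]
force: [0.4, -0.5, 1.0]
grip_width: 0.352
grasp_force: 0.0
```

```bash
python3 - <<'E'
from h import *
s=telemetry.read_state(); p=s["ee_pos"]; print(p,s["force"],s["joints"])
c=snap("top","t8.png",(250,100,370,220),3); d=snap("side","s8.png",(250,140,330,220),5)
A=cv2.resize(cv2.imread("pics/t8.png"),(400,400));B=cv2.imread("pics/s8.png")
b=(proj(d,p)-[250,140]+.4)*5
cv2.circle(B,tuple(map(int,b)),2,(0,255,0),1)
cv2.imwrite("pics/m8.png",np.hstack([A,B]))
E
```

```text
[0.55349119 0.06230451 0.10642043] [ 0.42738782 -0.51847088  0.96679962] [ 4.72548885e-01 -6.63460693e-02 -1.75510910e-01 -1.32901073e-04
 -1.46269142e+00 -5.83036583e-01]
```

View pics/m8.png

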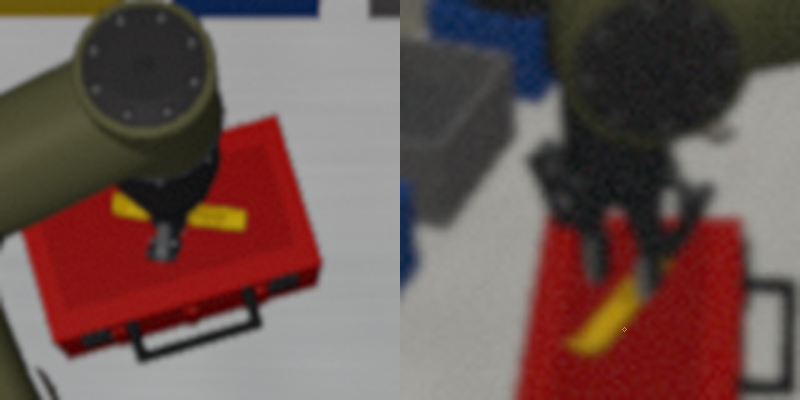

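Side view: the tips are at (596,278) and (646,295), straddling the lever but still about 15–20 mm above it. The real tips lie about 38 mm above the reported TCP, so I'll continue down by feel.

Request:
{"name": "jog_arm", "arguments": {"plan": [0, 0, 5, 0, 0, 0, 30, 0, 0, 10, 0, 0, 0, 30, 0, 0, 14, 0, 0, 0, 30, 0, 0, 14, 0, 0, 0, 30]}}

```text
clock: 5.32
ee_pos: [0.5535, 0.0623, 0.0925]
tool_rot: [2.095, -2.34, -0.0]
force: [0.7, 0.1, -0.2]
grip_width: 0.352
grasp_force: 0.0
```

Request:
{"name": "jog_arm", "arguments": {"plan": [0, 0, 2, 0, 0, 0, 30, 0, 0, 3, 0, 0, 0, 30, 0, 0, 3, 0, 0, 0, 30]}}

```text
clock: 5.7
ee_pos: [0.5538, 0.0623, 0.0901]
tool_rot: [2.095, -2.341, 0.0]
force: [1.1, -0.6, -0.0]
grip_width: 0.354
grasp_force: 0.0
```

Request:
{"name": "jog_arm", "arguments": {"plan": [0, 0, 1, 0, 0, 0, 10, 0, 0, 1, 0, 0, 0, 10, 0, 0, 1, 0, 0, 0, 10, 0, 0, 1, 0, 0, 0, 10], "squeeze": 25}}

```text
clock: 6.2
ee_pos: [0.554, 0.0623, 0.0896]
tool_rot: [-2.095, 2.34, -0.001]
force: [-1.4, -0.4, 4.2]
grip_width: 0.194
grasp_force: 24.6
```

Request:
{"name": "jog_arm", "arguments": {"plan": [0, 0, -10, 0, 0, 0, 10, 0, 0, -40, 0, 0, 0, 10, 0, 0, -70, 0, 0, 0, 10, 0, 0, -70, 0, 0, 0, 10]}}

```text
clock: 6.7
ee_pos: [0.5551, 0.0626, 0.1621]
tool_rot: [-2.092, 2.338, -0.003]
force: [-0.1, -0.2, -0.1]
grip_width: 0.19
grasp_force: 24.5
```

```bash
python3 - <<'E'
from h import *
T=down(-3.26)
s=telemetry.read_state();print(s["ee_pos"],s["grasp_force"],s["grip_width"])
rows([([.446,-.351,.16],T,10),([.446,-.351,-.02],T,10)])
c=cams.camera("side"); hsv=cv2.cvtColor(c["pixels"],cv2.COLOR_RGB2HSV)
m=cv2.inRange(hsv,np.array((20,120,100)),np.array((35,255,255)))[120:230,250:340]
pts=cv2.findNonZero(m).reshape(-1,2)+[250,120]; print(len(pts),cv2.minAreaRect(pts.astype(np.float32)))
E
```

```text
[0.55511919 0.06258971 0.16213678] 24.455054104328156 0.18985479524671878
[423.1, 62.8, 1.1, -0.004, 0.002, 0.008, 10]
[423.4, 63.6, 181.1, -0.004, 0.002, 0.008, 10]
58 ((290.70001220703125, 187.90000915527344), (4.599999904632568, 13.40000057220459), 36.869895935058594)
```

Request:
{"name": "jog_arm", "arguments": {"plan": [423, 63, 0, 0, 0, 0, 10, 423, 63, 0, 0, 0, 0, 10, 423, 63, 0, 0, 0, 0, 10, 423, 63, 0, 0, 0, 0, 10, 423, 63, 0, 0, 0, 0, 10]}}

```text
clock: 7.38
ee_pos: [0.4727, -0.2413, 0.158]
tool_rot: [2.095, -2.34, -0.002]
force: [0.4, -0.4, -0.3]
grip_width: 0.197
grasp_force: 24.5
```

```bash
python3 - <<'E'
from h import *
T=down(-3.26)
rows([([.446,-.351,.16],T,10),([.446,-.351,.04],T,10)])
E
```

```text
[112.0, 14.5, -2.1, 0.001, 0.0, 0.008, 10]
[112.1, 14.3, 117.9, 0.001, 0.0, 0.008, 10]
```

Request:
{"name": "jog_arm", "arguments": {"plan": [112, 14.5, 0, 0, 0, 0, 10, 112, 14.5, 10, 0, 0, 0, 10, 112, 14.5, 70, 0, 0, 0, 10, 112, 14.5, 118, 0, 0, 0, 10, 112, 14.5, 118, 0, 0, 0, 10]}}

```text
clock: 8.0
ee_pos: [0.4437, -0.3479, 0.0357]
tool_rot: [2.092, -2.339, -0.015]
force: [-0.2, -0.6, 0.1]
grip_width: 0.199
grasp_force: 24.5
```

```bash
python3 - <<'E'
from h import *
s=telemetry.read_state();p=s["ee_pos"];print(p,s["grip_width"])
c=snap("top","t9.png",(380,150,480,250),4); d=snap("side","s9.png",(300,120,400,220),4)
A=cv2.imread("pics/t9.png");B=cv2.imread("pics/s9.png")
cv2.imwrite("pics/m9.png",np.hstack([A,B]))
for k,o in((c,(380,150)),(d,(300,120))):
    hsv=cv2.cvtColor(k["pixels"],cv2.COLOR_RGB2HSV); m=cv2.inRange(hsv,np.array((20,120,100)),np.array((35,255,255)))
    m=m[o[1]:o[1]+100,o[0]:o[0]+100]; pts=cv2.findNonZero(m); 
    if pts is not None: r=cv2.minAreaRect(pts.astype(np.float32)); print(len(pts),r,atz(k,r[0][0]+o[0],r[0][1]+o[1],.08))
E
```

```text
[ 0.44368194 -0.34791001  0.03570423] 0.19931678414931514
118 ((44.05384826660156, 51.569236755371094), (18.109071731567383, 6.573841094970703), 7.125016689300537) [ 0.44379293 -0.31682499  0.08      ]
59 ((55.34920120239258, 67.11030578613281), (64.43693542480469, 8.071328163146973), 80.3802719116211) [ 0.38204644 -0.1453768   0.08      ]
```

View pics/m9.png

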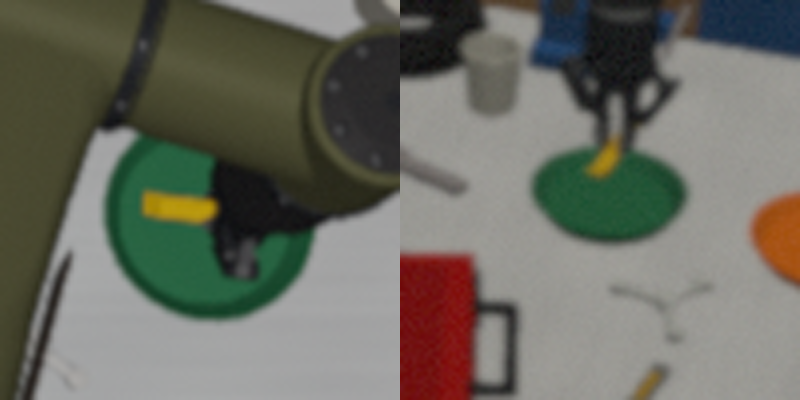

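The lever hangs over the dish: in the top crop its left end is at (143,203), which puts the centre about 5 mm short in y. I'll shift 5 mm and lower.

Request:
{"name": "jog_arm", "arguments": {"plan": [5, -2, 30, 0, 0, 0, 10, 5, -2, 50, 0, 0, 0, 10, 5, -2, 56, 0, 0, 0, 10, 5, -2, 56, 0, 0, 0, 10]}}

```text
clock: 8.6
ee_pos: [0.4498, -0.3551, -0.0129]
tool_rot: [-2.096, 2.34, -0.004]
force: [-0.8, 0.1, -0.5]
grip_width: 0.196
grasp_force: 24.5
```

Request:
{"name": "jog_arm", "arguments": {"plan": [0, 0, 2, 0, 0, 0, 10, 0, 0, 4, 0, 0, 0, 10, 0, 0, 4, 0, 0, 0, 10]}}

```text
clock: 8.98
ee_pos: [0.4487, -0.3547, -0.0187]
tool_rot: [-2.095, 2.341, -0.0]
force: [0.9, -0.3, -0.4]
grip_width: 0.197
grasp_force: 24.5
```

Request:
{"name": "jog_arm", "arguments": {"plan": [0, 0, 3, 0, 0, 0, 10, 0, 0, 7, 0, 0, 0, 10, 0, 0, 7, 0, 0, 0, 10]}}

```text
clock: 9.35
ee_pos: [0.4482, -0.3545, -0.0265]
tool_rot: [2.095, -2.34, -0.002]
force: [-0.4, 0.8, -0.6]
grip_width: 0.194
grasp_force: 24.5
```

Request:
{"name": "jog_arm", "arguments": {"plan": [0, 0, 1, 0, 0, 0, 10, 0, 0, 2, 0, 0, 0, 10, 0, 0, 2, 0, 0, 0, 10]}}

```text
clock: 9.72
ee_pos: [0.4488, -0.3547, -0.0277]
tool_rot: [2.095, -2.341, 0.001]
force: [0.8, -0.5, 0.8]
grip_width: 0.193
grasp_force: 24.6
```

Request:
{"name": "jog_arm", "arguments": {"plan": [0, 0, 0, 0, 0, 0, 32, 0, 0, 0, 0, 0, 0, 32, 0, 0, 0, 0, 0, 0, 32, 0, 0, -20, 0, 0, 0, 32, 0, 0, -70, 0, 0, 0, 32]}}

```text
clock: 10.35
ee_pos: [0.4468, -0.3537, 0.04]
tool_rot: [2.094, -2.339, -0.009]
force: [1.2, -0.5, 1.0]
grip_width: 0.377
grasp_force: 0.0
```

```bash
python3 - <<'E'
from h import *
s=telemetry.read_state();print(s["ee_pos"])
rows([([.446,-.351,.16],down(.296-np.pi),32)])
d=cams.camera("side")
hsv=cv2.cvtColor(d["pixels"],cv2.COLOR_RGB2HSV); m=cv2.inRange(hsv,np.array((20,120,100)),np.array((35,255,255)))[150:185,320:385]
pts=cv2.findNonZero(m); r=cv2.minAreaRect(pts.astype(np.float32)); print(len(pts),r,atz(d,r[0][0]+320,r[0][1]+150,.014))
m=cv2.inRange(hsv,np.array((50,80,40)),np.array((90,255,255)))[130:190,320:385]
p=cv2.findNonZero(m); r=cv2.minAreaRect(p.astype(np.float32)); print(r)
E
```

```text
[ 0.44677319 -0.35366408  0.04001851]
[-2.8, 1.7, -120.0, 0.005, 0.003, -0.407, 32]
73 ((32.07691955566406, 18.384614944458008), (4.437601566314697, 16.641006469726562), 33.690067291259766) [ 0.44590934 -0.35587535  0.014     ]
((32.0, 38.0), (22.0, 36.0), 90.0)
```

The lever rests at (0.446,-0.356), well centred in the dish. Next is the lid bar.

Request:
{"name": "jog_arm", "arguments": {"plan": [0, 0, -60, 0, 0, 0, 32, 0, 0, -115, 0, 0, 0, 32, 0, 0, -115, 0, 0, 0, 32]}}

```text
clock: 10.78
ee_pos: [0.4508, -0.3563, 0.1633]
tool_rot: [-2.093, 2.338, -0.015]
force: [0.5, 0.4, -1.2]
grip_width: 0.371
grasp_force: 0.0
```

```bash
python3 - <<'E'
from h import *
rows([([.435,.0405,.16],down(.300-np.pi),26)])
E
```

```text
[-392.6, 59.5, 1.1, -0.008, -0.006, -0.411, 26]
```

Request:
{"name": "jog_arm", "arguments": {"plan": [-393, 60, -5, 0, 0, -0.41, 26, -393, 60, -5, 0, 0, -0.41, 26, -393, 60, -5, 0, 0, -0.41, 26, -393, 60, -5, 0, 0, -0.41, 26, -393, 60, -5, 0, 0, -0.41, 26]}}

```text
clock: 11.4
ee_pos: [0.4353, -0.0406, 0.1605]
tool_rot: [-2.527, 1.865, -0.0]
force: [1.4, 1.2, -0.4]
grip_width: 0.306
grasp_force: 0.0
```

```bash
python3 - <<'E'
from h import *
rows([([.435,.0405,.16],down(.300-np.pi),26)])
E
```

```text
[-77.6, -23.6, 0.5, -0.0, 0.0, -0.001, 26]
```

Request:
{"name": "jog_arm", "arguments": {"plan": [-77.5, -23.5, 0, 0, 0, 0, 26, -77.5, -23.5, 0, 0, 0, 0, 26, -77.5, -23.5, 40, 0, 0, 0, 26, -77.5, -23.5, 40, 0, 0, 0, 26]}}

```text
clock: 11.9
ee_pos: [0.4335, 0.0383, 0.1177]
tool_rot: [2.525, -1.861, -0.005]
force: [0.2, -0.2, 0.2]
grip_width: 0.304
grasp_force: 0.0
```

```bash
python3 - <<'E'
from h import *
rows([([.435,.0405,.068],down(.300-np.pi),26)])
p=telemetry.read_state()["ee_pos"];print(p)
c=snap("top","t10.png",(260,140,360,240),4); d=snap("side","s10.png",(260,140,360,240),4)
A=cv2.imread("pics/t10.png");B=cv2.imread("pics/s10.png")
b=(proj(d,p+[0,0,.033])-[260,140]+.4)*4; cv2.circle(B,tuple(map(int,b)),2,(0,255,0),1); print(b)
cv2.imwrite("pics/m10.png",np.hstack([A,B]))
E
```

```text
[-1.7, -2.4, 49.7, 0.006, -0.0, 0.0, 26]
[0.43347282 0.03827236 0.11766637]
[278.02179794 236.73588135]
```

View pics/m10.png

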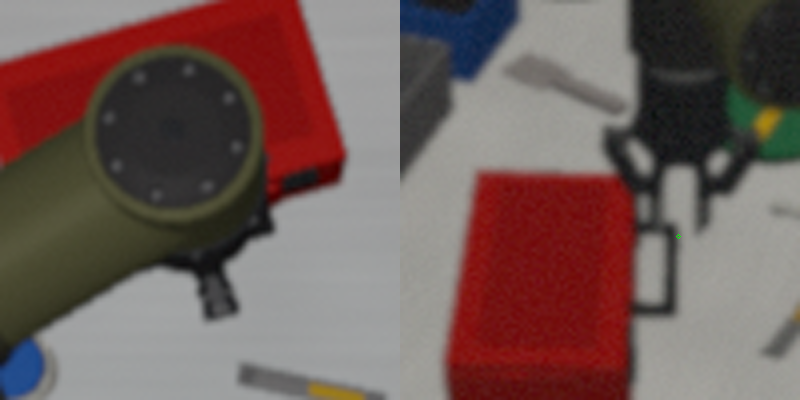

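Side view: the finger mid is at x≈679 and the bar at x≈672 (rows 228–312), so the bar needs about 5 mm towards the back. The dish and lever at top right look fine. I'll lower and grip.

Request:
{"name": "jog_arm", "arguments": {"plan": [-2, -5, 0, 0, 0, 0, 26, -2, -5, 20, 0, 0, 0, 26, -2, -5, 40, 0, 0, 0, 26, -2, -5, 47, 0, 0, 0, 26, -2, -5, 47, 0, 0, 0, 26]}}

```text
clock: 12.62
ee_pos: [0.4395, 0.0417, 0.0737]
tool_rot: [2.527, -1.865, -0.0]
force: [-0.2, 0.1, 0.5]
grip_width: 0.309
grasp_force: 0.0
```

Request:
{"name": "jog_arm", "arguments": {"plan": [0, 0, 5, 0, 0, 0, 26, 0, 0, 5, 0, 0, 0, 2, 0, 0, 5, 0, 0, 0, 2, 0, 0, 5, 0, 0, 0, 2, 0, 0, 5, 0, 0, 0, 2], "squeeze": 40}}

```text
clock: 13.25
ee_pos: [0.4392, 0.0418, 0.0691]
tool_rot: [2.527, -1.865, -0.001]
force: [-5.1, -0.5, 1.6]
grip_width: 0.121
grasp_force: 39.2
```

```bash
python3 - <<'E'
import numpy as np
b=lambda t:np.array([75-185*np.cos(t)+6*np.sin(t),110.5+185*np.sin(t)+6*np.cos(t)])
t=np.arange(0,1.81,.12)
for k in range(0,15,5):
    r=[]
    for i in range(k+1,k+6):
        d=b(t[i])-b(t[k]); r+= [0,round(-d[0],1),round(-d[1],1),0,0,0,2]
    print(t[k+5],r)
E
```

```text
0.6 [0, np.float64(-2.0), np.float64(-22.1), 0, 0, 0, 2, 0, np.float64(-6.7), np.float64(-43.8), 0, 0, 0, 2, 0, np.float64(-14.0), np.float64(-64.8), 0, 0, 0, 2, 0, np.float64(-23.7), np.float64(-84.8), 0, 0, 0, 2, 0, np.float64(-35.7), np.float64(-103.4), 0, 0, 0, 2]
1.2 [0, np.float64(-14.2), np.float64(-17.1), 0, 0, 0, 2, 0, np.float64(-30.3), np.float64(-32.4), 0, 0, 0, 2, 0, np.float64(-48.1), np.float64(-45.6), 0, 0, 0, 2, 0, np.float64(-67.4), np.float64(-56.6), 0, 0, 0, 2, 0, np.float64(-87.9), np.float64(-65.2), 0, 0, 0, 2]
1.7999999999999998 [0, np.float64(-21.3), np.float64(-6.1), 0, 0, 0, 2, 0, np.float64(-43.3), np.float64(-9.6), 0, 0, 0, 2, 0, np.float64(-65.4), np.float64(-10.5), 0, 0, 0, 2, 0, np.float64(-87.6), np.float64(-8.6), 0, 0, 0, 2, 0, np.float64(-109.3), np.float64(-4.2), 0, 0, 0, 2]
```

Request:
{"name": "jog_arm", "arguments": {"plan": [0, -2, -22, 0, 0, 0, 2, 0, -6.7, -43.8, 0, 0, 0, 2, 0, -14, -64.8, 0, 0, 0, 2, 0, -23.7, -84.8, 0, 0, 0, 2, 0, -35.7, -103.4, 0, 0, 0, 2]}}

```text
clock: 13.88
ee_pos: [0.4715, 0.0515, 0.1731]
tool_rot: [2.524, -1.862, -0.005]
force: [-12.2, -0.7, 6.1]
grip_width: 0.117
grasp_force: 39.2
```

Request:
{"name": "jog_arm", "arguments": {"plan": [0, -14.2, -17.1, 0, 0, 0, 2, 0, -30.3, -32.4, 0, 0, 0, 2, 0, -48.1, -45.6, 0, 0, 0, 2, 0, -67.4, -56.6, 0, 0, 0, 2, 0, -87.9, -65.2, 0, 0, 0, 2]}}

```text
clock: 14.5
ee_pos: [0.5584, 0.0779, 0.2412]
tool_rot: [-2.527, 1.864, -0.005]
force: [-7.6, 0.4, 9.2]
grip_width: 0.12
grasp_force: 41.2
```

Request:
{"name": "jog_arm", "arguments": {"plan": [0, -21.3, -6.1, 0, 0, 0, 2, 0, -43.3, -9.6, 0, 0, 0, 2, 0, -65.4, -10.5, 0, 0, 0, 2, 0, -87.6, -8.6, 0, 0, 0, 2, 0, -109.3, -4.2, 0, 0, 0, 2]}}

```text
clock: 15.12
ee_pos: [0.6636, 0.1101, 0.2433]
tool_rot: [-2.526, 1.865, -0.005]
force: [-0.3, -0.1, 6.8]
grip_width: 0.114
grasp_force: 42.0
```

```bash
python3 - <<'E'
from h import *
p=telemetry.read_state();print(p["ee_pos"],p["joints"])
bx=np.array([np.cos(.3),np.sin(.3)]); h=np.array([.542,.0732])+.075*bx
x=(p["ee_pos"][:2]-h)@bx; z=p["ee_pos"][2]+.0475-.1105; print(np.pi-np.arctan2(z,x)+np.arctan2(6,185) if 0 else np.arctan2(x,z)+np.pi/2-np.arctan2(6,185))
E
```

```text
[0.66364732 0.1100523  0.24332632] [ 0.46204759  0.24737904  0.40706371  0.00217506 -1.72820361 -0.16295793]
1.8196609410950184
```

Request:
{"name": "jog_arm", "arguments": {"plan": [0, -3, 0, 0, 0, 0, 2, 0, -3, 0, 0, 0, 0, 28, 0, -3, 0, 0, 0, 0, 28, 0, -3, -25, 0, 0, 0, 28, 0, -3, -55, 0, 0, 0, 28]}}

```text
clock: 15.75
ee_pos: [0.6644, 0.1116, 0.2971]
tool_rot: [2.528, -1.864, -0.001]
force: [0.5, -1.0, 0.3]
grip_width: 0.326
grasp_force: 0.0
```

```bash
python3 - <<'E'
from h import *
T=down(.3-np.pi)
rows([([.52,.077,.29],T,44),([.52,.077,.11],T,44),([.52,.077,.041],T,44)])
E
```

```text
[-9.6, 148.2, 7.2, 0.001, 0.0, -0.0, 44]
[-9.6, 147.9, 187.2, 0.001, 0.0, -0.0, 44]
[-9.6, 147.9, 256.2, 0.001, 0.0, -0.0, 44]
```

Request:
{"name": "jog_arm", "arguments": {"plan": [-9.6, 60, 0, 0, 0, 0, 44, -9.6, 120, 0, 0, 0, 0, 44, -9.6, 148, 40, 0, 0, 0, 44, -9.6, 148, 70, 0, 0, 0, 44, -9.6, 148, 70, 0, 0, 0, 44]}}

```text
clock: 16.38
ee_pos: [0.5193, 0.0768, 0.225]
tool_rot: [2.527, -1.863, -0.003]
force: [1.2, -0.9, 0.8]
grip_width: 0.515
grasp_force: 0.0
```

```bash
python3 - <<'E'
from h import *
T=down(.3-np.pi)
rows([([.52,.077,.11],T,44),([.52,.077,.041],T,44)])
for n in("top","side"):
    c=cams.camera(n);hsv=cv2.cvtColor(c["pixels"],cv2.COLOR_RGB2HSV)
    m=cv2.inRange(hsv,np.array((5,130,110)),np.array((22,255,255)))
    e=proj(c,[.52,.077,.088]); print(n,"expect",e)
    x,y=map(int,e); w=30; m2=m[y-w:y+w,x-w:x+w]; nn,l,st,ce=cv2.connectedComponentsWithStats(m2)
    for i in range(1,nn):
        if st[i,4]>3: q=ce[i]+[x-w,y-w]; print(st[i],q,atz(c,*q,.09))
    # lid corners: expected back-lid top edge red?
    r=cv2.inRange(hsv,np.array((0,120,50)),np.array((6,255,255))); print("red bbox",cv2.boundingRect(r))
    for th in (1.5,1.83):
        B=np.array([.542,.0732]); bx=np.array([.9553,.2955]); X=.075-.185*np.cos(th)+.006*np.sin(th); Z=.1105+.185*np.sin(th)+.006*np.cos(th)
        u=proj(c,[*(B+X*bx),Z]); a,b=map(int,u); print(th,u,c["pixels"][b-1:b+2,a-1:a+2].mean((0,1)))
E
```

```text
[0.1, -1.1, 115.0, 0.003, 0.0, 0.0, 44]
[0.1, -1.3, 184.0, 0.003, 0.0, 0.0, 44]
top expect [298.25124015 176.94467888]
[34 26  5  6 20] [304.45 174.5 ] [0.52744179 0.05751568 0.09      ]
red bbox (256, 106, 90, 101)
1.5 [288.03924113 130.49544607] [55.55555556 54.55555556 55.88888889]
1.83 [282.08313926 111.06098763] [44.44444444 42.77777778 44.11111111]
side expect [301.95725979 213.97429578]
[27 25  7 10 51] [300.98039216 212.56862745] [0.5250398  0.07321934 0.09      ]
red bbox (252, 43, 384, 213)
1.5 [273.5706115  162.98582918] [118.77777778 117.22222222 115.33333333]
1.83 [255.0010514  164.57583987] [32.44444444 33.         32.88888889]
```

The image code puts the orange ball within about 5 mm of where I expected it, and the lid is back on its stop. Lowering onto the ball.

Request:
{"name": "jog_arm", "arguments": {"plan": [1, -3, 60, 0, 0, 0, 44, 1, -3, 120, 0, 0, 0, 44, 1, -3, 160, 0, 0, 0, 44, 1, -3, 183, 0, 0, 0, 44, 1, -3, 183, 0, 0, 0, 44]}}

```text
clock: 17.1
ee_pos: [0.5239, 0.0768, 0.0434]
tool_rot: [2.526, -1.864, -0.001]
force: [0.9, -0.6, 1.2]
grip_width: 0.517
grasp_force: 0.0
```

Request:
{"name": "jog_arm", "arguments": {"plan": [0, 0, 0, 0, 0, 0, 10, 0, 0, 0, 0, 0, 0, 10, 0, 0, 0, 0, 0, 0, 10, 0, 0, 0, 0, 0, 0, 10], "squeeze": 30}}

```text
clock: 17.6
ee_pos: [0.5233, 0.0766, 0.0463]
tool_rot: [2.527, -1.864, -0.001]
force: [-9.7, -0.5, 7.4]
grip_width: 0.25
grasp_force: 29.1
```

Request:
{"name": "jog_arm", "arguments": {"plan": [1.6, 0, -19.3, 0, 0, 0, 10, 6.2, 0, -38.2, 0, 0, 0, 10, 13.9, 0, -56.1, 0, 0, 0, 10, 24.3, 0, -72.5, 0, 0, 0, 10, 37.3, 0, -86.9, 0, 0, 0, 10]}}

```text
clock: 18.23
ee_pos: [0.5357, 0.0407, 0.1326]
tool_rot: [-2.527, 1.864, -0.002]
force: [-0.1, -0.1, 0.1]
grip_width: 0.116
grasp_force: 0.0
```

```bash
python3 - <<'E'
import numpy as np
a=np.arccos(1-37.3/120);print(a)
for p in np.linspace(a,1.65,6)[1:]: print(p,(120*(np.cos(a)-np.cos(p))).round(1),(-120*(np.sin(p)-np.sin(a))).round(1))
E
```

```text
0.8104579592257244
0.9783663673805795 15.7 -12.6
1.1462747755354346 33.3 -22.4
1.3141831836902897 52.2 -29.1
1.482091591845145 72.1 -32.6
1.65 92.2 -32.7
```

The ball slipped out because the pads were too high on it. I'll open, go back above it, and measure again.

Request:
{"name": "jog_arm", "arguments": {"plan": [0, 0, -20, 0, 0, 0, 44, -37, 2, -20, 0, 0, 0, 44, -37, 2, -20, 0, 0, 0, 44, -37, 2, -20, 0, 0, 0, 44]}}

```text
clock: 18.73
ee_pos: [0.5222, 0.0761, 0.1511]
tool_rot: [2.528, -1.864, 0.0]
force: [0.2, -1.4, -0.2]
grip_width: 0.517
grasp_force: 0.0
```

```bash
python3 - <<'E'
from h import *
T=down(.3-np.pi)
rows([([.5215,.0765,.11],T,44),([.5215,.0765,.031],T,44)])
for n in("top","side"):
    c=cams.camera(n);hsv=cv2.cvtColor(c["pixels"],cv2.COLOR_RGB2HSV)
    m=cv2.inRange(hsv,np.array((5,130,80)),np.array((22,255,255)))
    e=proj(c,[.52,.077,.088]); x,y=map(int,e); w=40; m2=m[y-w:y+w,x-w:x+w]; nn,l,st,ce=cv2.connectedComponentsWithStats(m2)
    for i in range(1,nn):
        if st[i,4]>3: q=ce[i]+[x-w,y-w]; print(n,e,st[i],q,atz(c,*q,.09))
E
```

```text
[-0.6, 0.6, 41.1, -0.0, -0.0, 0.0, 44]
[-0.6, 0.6, 120.1, -0.0, -0.0, 0.0, 44]
top [298.25124015 176.94467888] [45 36  4  7 23] [304.34782609 175.04347826] [0.52570394 0.0578209  0.09      ]
side [301.95725979 213.97429578] [37 35  7 10 51] [301.15686275 212.68627451] [0.52423205 0.07360328 0.09      ]
```

Request:
{"name": "jog_arm", "arguments": {"plan": [-60, 0, -10, 0, 0, 0, 44, -120, 0, -10, 0, 0, 0, 44, -180, 0, -10, 0, 0, 0, 44, -200, 0, -10, 0, 0, 0, 44, -200, 0, -10, 0, 0, 0, 44]}}

```text
clock: 19.45
ee_pos: [0.4629, 0.2677, 0.1604]
tool_rot: [2.529, -1.863, 0.0]
force: [-0.2, -0.3, 0.9]
grip_width: 0.513
grasp_force: 0.0
```

```bash
python3 - <<'E'
from h import *
C={}
for n in("top","side"):
    c=cams.camera(n);C[n]=c;hsv=cv2.cvtColor(c["pixels"],cv2.COLOR_RGB2HSV)
    m=cv2.inRange(hsv,np.array((5,130,80)),np.array((22,255,255)))
    e=proj(c,[.52,.077,.088]); x,y=map(int,e); w=40; m2=m[y-w:y+w,x-w:x+w]; nn,l,st,ce=cv2.connectedComponentsWithStats(m2)
    for i in range(1,nn):
        if st[i,4]>3: q=ce[i]+[x-w,y-w]; print(n,e,st[i]+[x-w,y-w,0,0,0],q,atz(c,*q,.09))
    if n=="side": print(m2[30:50,30:50]//255)
c=C["top"];g=c["pixels"][165:188,285:318].astype(int); print((g[:,:,0]-g[:,:,2])); print(telemetry.read_state()["ee_pos"])
E
```

```text
top [298.25124015 176.94467888] [295 172  12   9  76] [300.57894737 175.72368421] [0.52351163 0.06961944 0.09      ]
side [301.95725979 213.97429578] [299 215   4   3   9] [300.55555556 215.88888889] [0.52032919 0.09012252 0.09      ]
[[0 0 0 0 0 0 0 0 0 0 0 0 0 0 0 0 0 0 0 0]
 [0 0 0 0 0 0 0 0 0 0 0 0 0 0 0 0 0 0 0 0]
 [0 0 0 0 0 0 0 0 0 0 0 0 0 0 0 0 0 0 0 0]
 [0 0 0 0 0 0 0 0 0 0 0 0 0 0 0 0 0 0 0 0]
 [0 0 0 0 0 0 0 0 0 0 0 0 0 0 0 0 0 0 0 0]
 [0 0 0 0 0 0 0 0 0 0 0 0 0 0 0 0 0 0 0 0]
 [0 0 0 0 0 0 0 0 0 0 0 0 0 0 0 0 0 0 0 0]
 [0 0 0 0 0 0 0 0 0 0 0 0 0 0 0 0 0 0 0 0]
 [0 0 0 0 0 0 0 0 0 0 0 0 0 0 0 0 0 0 0 0]
 [0 0 0 0 0 0 0 0 0 0 0 0 0 0 0 0 0 0 0 0]
 [0 0 0 0 0 0 0 0 0 0 0 0 0 0 0 0 0 0 0 0]
 [0 0 0 0 0 0 0 0 0 0 0 0 0 0 0 0 0 0 0 0]
 [0 0 0 0 0 0 0 0 1 1 1 0 0 0 0 0 0 0 0 0]
 [0 0 0 0 0 0 0 0 1 1 1 1 0 0 0 0 0 0 0 0]
 [0 0 0 0 0 0 0 0 0 0 1 1 0 0 0 0 0 0 0 0]
 [0 0 0 0 0 0 0 0 0 0 0 0 0 0 0 0 0 0 0 0]
 [0 0 0 0 0 0 0 0 0 0 0 0 0 0 0 0 0 0 0 0]
 [0 0 0 0 0 0 0 0 0 0 0 0 0 0 0 0 0 0 0 0]
 [0 0 0 0 0 0 0 0 0 0 0 0 0 0 0 0 0 0 0 0]
 [0 0 0 0 0 0 0 0 0 0 0 0 0 0 0 0 0 0 0 0]]
[[  
[... 2482 characters left out ...]
1   2   3   2   1   2   1   1   1   2   0   0   8  55
  115 135 137 103  41  12   5   4   4   5   8  10  16  29  40]
 [  1   2   2   2   1   1   2   1   1   2   1   2   1   2   1   2   4  40
  102 134 137 118  64  19   7   7  14  25  35  47  65  84  98]
 [  1   2   2   2   3   1   2   2   2   2   2   2   1   1   1   1   2  25
   87 129 140 130  92  43  33  41  59  77  91 105 117 124 132]
 [  1   2   2   2   1   2   1   2   2   2   2   1   1   2   2   1   0  12
   66 119 136 136 118  89  87  98 114 124 131 132 135 129 133]
 [  2   1   1   1   2   3   1   2   2   2   2   2   2   2   2   2   0   5
   48 109 132 137 132 126 125 130 136 136 132 132 130 126 128]]
[0.46353595 0.26631076 0.16070911]
```

Unobstructed, the ball centre is at top pixel (298.3,176.3), which is (0.522,0.077). So the position was right and only the height was wrong. I'll go back and grip about 12 mm lower.

```bash
python3 - <<'E'
from h import *
T=down(.3-np.pi)
rows([([.522,.077,.15],T,44),([.522,.077,.031],T,44)])
E
```

```text
[198.1, -0.1, 10.8, 0.0, -0.001, -0.001, 44]
[198.1, -0.2, 129.8, 0.0, -0.001, -0.001, 44]
```

Request:
{"name": "jog_arm", "arguments": {"plan": [60, 0, 0, 0, 0, 0, 44, 120, 0, 0, 0, 0, 0, 44, 170, 0, 0, 0, 0, 0, 44, 198, 0, 10, 0, 0, 0, 44, 198, 0, 30, 0, 0, 0, 44]}}

```text
clock: 20.18
ee_pos: [0.5225, 0.075, 0.1312]
tool_rot: [-2.522, 1.871, -0.002]
force: [0.1, 0.5, -0.5]
grip_width: 0.518
grasp_force: 0.0
```

Request:
{"name": "jog_arm", "arguments": {"plan": [0, 0, 50, 0, 0, 0, 44, 0, 0, 85, 0, 0, 0, 44, 0, 0, 100, 0, 0, 0, 44, 0, 0, 100, 0, 0, 0, 44]}}

```text
clock: 20.68
ee_pos: [0.5211, 0.0777, 0.0302]
tool_rot: [2.527, -1.864, -0.0]
force: [0.4, -0.1, 1.0]
grip_width: 0.521
grasp_force: 0.0
```

Request:
{"name": "jog_arm", "arguments": {"plan": [0, 0, 0, 0, 0, 0, 10, 0, 0, 0, 0, 0, 0, 10, 0, 0, 0, 0, 0, 0, 10, 0, 0, 0, 0, 0, 0, 10], "squeeze": 40}}

```text
clock: 21.18
ee_pos: [0.5225, 0.0783, 0.0327]
tool_rot: [-2.527, 1.864, -0.003]
force: [-3.0, -0.2, 5.4]
grip_width: 0.259
grasp_force: 39.1
```

Request:
{"name": "jog_arm", "arguments": {"plan": [0, 0, 0, 0, 0, 0, 34, 0, 0, 4, 0, 0, 0, 34, 0, 0, 4, 0, 0, 0, 10, 0, 0, 4, 0, 0, 0, 10, 0, 0, 4, 0, 0, 0, 10], "squeeze": 45}}

```text
clock: 21.8
ee_pos: [0.5219, 0.0782, 0.0269]
tool_rot: [-2.527, 1.865, -0.001]
force: [3.4, 0.6, -0.4]
grip_width: 0.251
grasp_force: 43.9
```

Request:
{"name": "jog_arm", "arguments": {"plan": [0.5, 0, -10, 0, 0, 0, 10, 1.6, 0, -19.3, 0, 0, 0, 10, 6.2, 0, -38.2, 0, 0, 0, 10]}}

```text
clock: 22.18
ee_pos: [0.5235, 0.072, 0.0649]
tool_rot: [2.528, -1.865, 0.0]
force: [6.3, -0.2, -2.5]
grip_width: 0.248
grasp_force: 44.0
```

Request:
{"name": "jog_arm", "arguments": {"plan": [6.2, 0, -15.1, 0, 0, 0, 10, 14.4, 0, -29.1, 0, 0, 0, 10, 24.3, 0, -41.8, 0, 0, 0, 10, 35.9, 0, -53.1, 0, 0, 0, 10, 48.9, 0, -62.8, 0, 0, 0, 10]}}

```text
clock: 22.8
ee_pos: [0.5382, 0.0261, 0.1293]
tool_rot: [-2.527, 1.862, -0.0]
force: [-1.9, 8.3, 6.5]
grip_width: 0.228
grasp_force: 49.5
```

Request:
{"name": "jog_arm", "arguments": {"plan": [12.6, 0, -9.5, 0, 0, 0, 10, 27.1, 0, -15.5, 0, 0, 0, 10, 42.3, 0, -19.5, 0, 0, 0, 10, 57.7, 0, -21.5, 0, 0, 0, 10, 73.5, 0, -21.5, 0, 0, 0, 10]}}

```text
clock: 23.42
ee_pos: [0.5597, -0.0461, 0.1492]
tool_rot: [2.528, -1.865, -0.0]
force: [0.2, 0.5, -0.3]
grip_width: 0.116
grasp_force: 0.0
```

```bash
python3 - <<'E'
from h import *
bx=np.array([.9553,.2955]);by=np.array([-.2955,.9553])
def tip(ph):
    return np.array([*(np.array([.542,.0732])-.02*bx+(-.11+.12*np.cos(ph))*by),.088+.12*np.sin(ph)])
c=cams.camera("side");hsv=cv2.cvtColor(c["pixels"],cv2.COLOR_RGB2HSV)
m=cv2.inRange(hsv,np.array((5,130,80)),np.array((22,255,255)))
nn,l,st,ce=cv2.connectedComponentsWithStats(m)
for i in range(1,nn):
    if st[i,4]>3: print(st[i],ce[i])
for ph in (0,.8,1.2,1.5,1.62): print(ph,tip(ph).round(3),proj(c,tip(ph)))
c=cams.camera("top");hsv=cv2.cvtColor(c["pixels"],cv2.COLOR_RGB2HSV)
m=cv2.inRange(hsv,np.array((5,130,80)),np.array((22,255,255)))
nn,l,st,ce=cv2.connectedComponentsWithStats(m)
for i in range(1,nn):
    if st[i,4]>3: print("top",st[i],ce[i])
for ph in (0,1.62): print(ph,proj(c,tip(ph)))
E
```

```text
[ 312   26   67   35 1129] [348.16120461  41.71833481]
[633  46   3   3   4] [634.    47.25]
[622  54  10  17  22] [626.22727273  62.59090909]
[319  57   2   4   4] [319.5  58.5]
[328  57   5   8  14] [329.92857143  60.42857143]
[334  58   5   5  13] [335.84615385  60.07692308]
[351  59   8   9  22] [354.54545455  63.90909091]
[365  59   3   4   5] [366.2  60.6]
[344  63   3   3   5] [344.8  64. ]
[370  65   4   2   4] [371.5   65.75]
[326  66   3   3   4] [326.75  67.  ]
[337  67   4   4   7] [338.57142857  68.57142857]
[342  67   5   5   8] [344.125  68.875]
[348  66   3   2   4] [349.    66.75]
[351  69   4   3   6] [352.5  70. ]
[364  68   3   5   7] [364.71428571  70.42857143]
[321  71   5   2   6] [322.66666667  71.66666667]
[327  71   5   2   5] [329.   71.2]
[346  70   3   3   5] [346.6  70.6]
[370  71   4   3   6] [371.66666667  72.5       ]
[335  73   5   8  13] [337.15384615  76.07692308]
[341  72   6   6  14] [342.85714286  74.35714286]
[349  72   2   3   4] [349.75  73.25]
[616  72   7  10  14] [618.92857143  76.57142857]
[321  74   3   5   6] [321.66666667  76.16666667]
[... 967 characters left out ...]
0.8 [0.531 0.042 0.174] [302.11089846 188.36093793]
1.2 [0.543 0.004 0.2  ] [302.60273581 175.47222142]
1.5 [ 0.553 -0.03   0.208] [303.09138107 167.85633831]
1.62 [ 0.557 -0.043  0.208] [303.30169494 165.50482808]
top [ 610   63   30  121 1768] [621.92873303 127.28563348]
top [283  81   1   4   4] [283.   82.5]
top [ 546  102   90  115 1709] [576.83440609 172.05968403]
top [200 170  27  37 593] [212.66104553 188.12816189]
top [295 172  12   9  76] [300.57894737 175.72368421]
top [338 236   8   4  15] [341.2        237.66666667]
top [347 238   4   3   8] [348.5   239.125]
top [ 405  254   54   54 2291] [431.65997381 280.4373636 ]
0 [298.30104453 176.96383912]
1.62 [337.62512063 156.23770509]
```

```bash
python3 - <<'E'
from h import *
T=down(.3-np.pi)
rows([([.5215,.0755,.17],T,44),([.5215,.0755,.02],T,44)])
E
```

```text
[-127.8, 0.6, -21.3, 0.001, -0.0, -0.002, 44]
[-127.9, 0.4, 128.7, 0.001, -0.0, -0.002, 44]
```

Request:
{"name": "jog_arm", "arguments": {"plan": [0, 0, -21, 0, 0, 0, 44, -60, 0.5, -21, 0, 0, 0, 44, -120, 0.5, -21, 0, 0, 0, 44, -128, 0.5, 20, 0, 0, 0, 44, -128, 0.5, 60, 0, 0, 0, 44]}}

```text
clock: 24.15
ee_pos: [0.521, 0.0787, 0.0884]
tool_rot: [-2.529, 1.861, -0.0]
force: [1.2, 0.1, -0.6]
grip_width: 0.518
grasp_force: 0.0
```

Request:
{"name": "jog_arm", "arguments": {"plan": [0, 0, 40, 0, 0, 0, 44, 0, 0, 68, 0, 0, 0, 44, 0, 0, 68, 0, 0, 0, 44]}}

```text
clock: 24.52
ee_pos: [0.5234, 0.0778, 0.0226]
tool_rot: [-2.527, 1.862, -0.006]
force: [5.0, 0.9, 3.0]
grip_width: 0.521
grasp_force: 1.6
```

Request:
{"name": "jog_arm", "arguments": {"plan": [0, 0, 0, 0, 0, 0, 5, 0, 0, 0, 0, 0, 0, 5, 0, 0, 0, 0, 0, 0, 5, 0, 0, 0, 0, 0, 0, 5], "squeeze": 60}}

```text
clock: 25.02
ee_pos: [0.522, 0.0777, 0.0217]
tool_rot: [-2.527, 1.864, -0.002]
force: [5.3, 1.9, 2.0]
grip_width: 0.245
grasp_force: 58.5
```

Request:
{"name": "jog_arm", "arguments": {"plan": [0.4, 0, -9.6, 0, 0, 0, 5, 1.5, 0, -19.1, 0, 0, 0, 5, 3.4, 0, -28.5, 0, 0, 0, 5, 6.1, 0, -37.7, 0, 0, 0, 5, 6.1, 0, -37.7, 0, 0, 0, 5]}}

```text
clock: 25.65
ee_pos: [0.523, 0.0755, 0.0594]
tool_rot: [-2.525, 1.859, 0.005]
force: [-1.4, 15.9, 2.3]
grip_width: 0.243
grasp_force: 58.5
```

```bash
python3 - <<'E'
from h import *
s=telemetry.read_state();print(s["ee_pos"],s["force"],s["ft_torque"])
bx=np.array([.9553,.2955]);by=np.array([-.2955,.9553])
tip=lambda ph:np.array([*(np.array([.542,.0732])-.02*bx+(-.11+.12*np.cos(ph))*by),.088+.12*np.sin(ph)])
c=cams.camera("side");hsv=cv2.cvtColor(c["pixels"],cv2.COLOR_RGB2HSV)
m=cv2.inRange(hsv,np.array((5,130,80)),np.array((22,255,255)))[150:225,285:325]
nn,l,st,ce=cv2.connectedComponentsWithStats(m)
for i in range(1,nn):
    if st[i,4]>3: print(st[i],ce[i]+[285,150])
for ph in (0,.2,.32,.45): print(ph,proj(c,tip(ph)))
print("tcp",proj(c,s["ee_pos"]))
E
```

```text
[0.52298491 0.07549308 0.05941135] [-1.44911099 15.89980162  2.32361933] [5.05804154 0.47140159 0.32389931]
[14 53  6  9 47] [301.31914894 207.10638298]
0 [301.9889538  213.95002628]
0.2 [301.90221091 208.40279246]
0.32 [301.88716501 204.68552985]
0.45 [301.90321538 200.41638764]
tcp [301.46663212 219.48524446]
```

Request:
{"name": "jog_arm", "arguments": {"plan": [0, 0, 5, 0, 0, 0, 44, 0, 0, 0, 0, 0, 0, 44, 0, 0, -60, 0, 0, 0, 44, -50, 0, -100, 0, 0, 0, 44, -110, 0, -100, 0, 0, 0, 44]}}

```text
clock: 26.32
ee_pos: [0.4918, 0.1768, 0.1632]
tool_rot: [-2.521, 1.867, -0.005]
force: [0.3, 1.2, -0.4]
grip_width: 0.51
grasp_force: 0.0
```

Request:
{"name": "jog_arm", "arguments": {"plan": [-60, 0, 0, 0, 0, 0, 44, -90, 0, 0, 0, 0, 0, 44, -90, 0, 0, 0, 0, 0, 44]}}

```text
clock: 26.7
ee_pos: [0.4631, 0.2634, 0.1584]
tool_rot: [2.529, -1.861, 0.0]
force: [0.5, -0.0, -0.1]
grip_width: 0.515
grasp_force: 0.0
```

```bash
python3 - <<'E'
from h import *
c=cams.camera("top");hsv=cv2.cvtColor(c["pixels"],cv2.COLOR_RGB2HSV).astype(int)
def ch(h,s,v):
    if s<90: return '.' if v<70 else ('-' if v<140 else '#')
    return {0:'r',1:'r',2:'r',3:'o',4:'o',5:'O',6:'O'}.get(h//2,'y' if h<35 else ('r' if h>170 else '?'))
print("cols 258..352")
for y in range(128,212): print(y,''.join(ch(*hsv[y,x]) for x in range(258,352)))
E
```

```text
cols 258..352
128 rrrrrrrrrrrrrrrrrrrrrrrrrrrrrrrrrrrrrrrrrrrrrrrrrrrrrrrrrrrrrrrrrrrrrrrrr-####################
129 rrrrrrrrrrrrrrrrrrrrrrrrrrrrrrrrrrrrrrrrrrrrrrrrrrrrrrrrrrrrrrrrrrrrrrrrr-####################
130 rrrrrrrrrrrrrrrrrrrrrrrrrrrrrrrrrrrrrrrrrrrrrrrrrrrrrrrrrrrrrrrrrrrrrrrrrr####################
131 rrrrrrrrrrrrrrrrrrrrrrrrrrrrrrrrrrrrrrrrrrrrrrrrrrrrrrrrrrrrrrrrrrrrrrrrrr-###################
132 rrrrrrrrrrrrrrrrrrrrrrrrrrrrrrrrrrrrrrrrrrrrrrrrrrrrrrrrrrrrrrrrrrrrrrrrrr-###################
133 rrrrrrrrrrrrrrrrrrrrrrrrrrrrrrrrrrrrrrrrrrrrrrrrrrrrrrrrrrrrrrrrrrrrrrrrrr-###################
134 rrrrrrrrrrrrrrrrrrrrrrrrrrrrrrrrrrrrrrrrrrrrrrrrrrrrrrrrrrrrrrrrrrrrrrrrr-####################
135 rrrrrrrrrrrrrrrrrrrrrrrrrrrrrrrrrrrrrrrrrrrrrrrrrrrrrrrrrrrrrrrrrrrrrrrrrr####################
136 rrrrrrrrrrrrrrrrrrrrrrrrrrrrrrrrrrrrrrrrrrrrrrrrrrrrrrrrrrrrrrrrrr-rrrrrrrr###################
137 rrrrrrrrrrrrrrrrrrrrrrrrrrrrrrrrrrrrrrrrrrrrrrrrrrrrrrrrrrrrrrr-rrrrrrrrrrr###################
138 rrrrrrrrrrrrrrrrrrrrrrrrrrrrrrrrrrrrrrrrrrrrrrrrrrrrrrrrrrrrrrrrrrrrrrrrrrrr################
[... 6529 characters left out ...]
#######
205 ##########--rrrrrr----########################################################################
206 ###########-rrr----###########################################################################
207 ############---###############################################################################
208 ##############################################################################################
209 ##############################################################################################
210 ##############################################################################################
211 ##############################################################################################
```

```bash
python3 - <<'E'
from h import *
c=cams.camera("top");d=cams.camera("side")
bx=np.array([.9553,.2955,0]);by=np.array([-.2955,.9553,0])
p=np.array([.43347,.03827,.11767])
for z in (.033,.045):
  for o in (0,.012):
    q=p-.02*bx+o*by+[0,0,z]; print("m10 front finger",z,o,(proj(c,q)-[260,140])*4,(proj(d,q)-[260,140])*4+[400,0])
# dish picture m9: front finger seen top ~(240,275), TCP
p=np.array([.44368,-.3479,.0357]); T=down(-3.26)
for o in (0,-12):
    q=p+T.apply([o/1000,.020,-.04]); print("m9",o,(proj(c,q)-[380,150])*4)
# current gripper: dark pixels around predicted finger area in side
s=telemetry.read_state();p=s["ee_pos"];print(p,proj(d,p+[0,0,.04]),proj(c,p+[0,0,.04]))
g=cv2.cvtColor(d["pixels"],cv2.COLOR_RGB2GRAY)
x,y=map(int,proj(d,p+[0,0,.04]));print(x-25,y-32)
for r in range(y-32,y+14): print(r,''.join('.' if v<60 else('-' if v<110 else '#') for v in g[r,x-25:x+26]))
E
```

```text
m10 front finger 0.033 0 [206.62274093 271.19091525] [699.64033098 235.62699369]
m10 front finger 0.033 0.012 [191.12465778 275.90895102] [699.77983032 244.55461725]
m10 front finger 0.045 0 [206.12897204 269.09488671] [700.1509001  224.82227998]
m10 front finger 0.045 0.012 [190.49177241 273.85445114] [700.2947474  233.72742502]
m9 0 [212.54934034 232.3937598 ]
m9 -12 [197.24510901 230.56835075]
[0.46420906 0.26157719 0.15889986] [297.30137043 229.3661837 ] [231.62595914 188.31978939]
272 197
197 ....--.........................................-###
198 ...---.........................................-###
199 ....-..........................................-###
200 ...............................................-###
201 ...............................................--##
202 ...-.----................................----..--##
203 ....-.....................................-------##
204 ...........................................------##
205 ................................................-##
206 ................................................-##
207 .....................................
[... 1274 characters left out ...]
--------------------...-####
231 -......................--------------------...-####
232 -......................-------------------....-####
233 -......................-------------------....-####
234 -.............................-.......-.-.....-####
235 -............................................--####
236 -............................................-#####
237 -............................................-#####
238 -............................................-#####
239 -............................................-#####
240 -............................................-#####
241 -............................................-#####
242 -............................................-#####
```

```bash
cat >> h.py <<'E'
def stay():
    s=telemetry.read_state()
    bx=np.array([.9553,.2955]);by=np.array([-.2955,.9553])
    tip=lambda ph:np.array([*(np.array([.542,.0732])-.02*bx+(-.11+.12*np.cos(ph))*by),.088+.12*np.sin(ph)])
    c=cams.camera("side");hsv=cv2.cvtColor(c["pixels"],cv2.COLOR_RGB2HSV)
    m=cv2.inRange(hsv,np.array((5,130,80)),np.array((22,255,255)))[150:225,285:325]
    nn,l,st,ce=cv2.connectedComponentsWithStats(m)
    for i in range(1,nn):
        if st[i,4]>3:
            P=np.linspace(0,1.7,171); v=[proj(c,tip(a))[1] for a in P]; row=ce[i][1]+150
            print("ball",st[i],ce[i]+[285,150],"phi~",P[np.argmin(np.abs(np.array(v)-row))])
    print("ee",s["ee_pos"],"F",s["force"].round(1),"w",s["grip_width"])
E
python3 - <<'E'
from h import *
T=down(.3-np.pi)
rows([([.521,.0758,.16],T,44),([.521,.0758,.025],T,36)])
E
```

```text
[194.3, 0.4, -1.0, 0.0, -0.001, -0.001, 44]
[194.2, 0.3, 134.0, 0.0, -0.001, -0.001, 36]
```

Request:
{"name": "jog_arm", "arguments": {"plan": [60, 0, 0, 0, 0, 0, 44, 120, 0, 0, 0, 0, 0, 44, 180, 0, 0, 0, 0, 0, 40, 194, 0, 30, 0, 0, 0, 40, 194, 0, 75, 0, 0, 0, 40]}}

```text
clock: 27.48
ee_pos: [0.5225, 0.0745, 0.0846]
tool_rot: [-2.522, 1.869, -0.003]
force: [-0.1, 0.4, -0.5]
grip_width: 0.47
grasp_force: 0.0
```

Request:
{"name": "jog_arm", "arguments": {"plan": [0, 0, 40, 0, 0, 0, 40, 0, 0, 59, 0, 0, 0, 40, 0, 0, 59, 0, 0, 0, 5, 0, 0, 59, 0, 0, 0, 5, 0, 0, 59, 0, 0, 0, 5], "squeeze": 115}}

```text
clock: 28.1
ee_pos: [0.5225, 0.0766, 0.0264]
tool_rot: [-2.527, 1.865, -0.004]
force: [5.2, -3.6, -0.2]
grip_width: 0.229
grasp_force: 112.3
```

Request:
{"name": "jog_arm", "arguments": {"plan": [0, 0, 0, 0, 0, 0, 5, 0, 0, -5, 0, 0, 0, 5, 0.4, 0, -10, 0, 0, 0, 5, 0.9, 0, -15, 0, 0, 0, 5]}}

```text
clock: 28.6
ee_pos: [0.5226, 0.0756, 0.0407]
tool_rot: [-2.526, 1.866, -0.003]
force: [8.4, -5.0, -6.6]
grip_width: 0.229
grasp_force: 112.4
```

```bash
python3 -c "
from h import *
stay()"
```

```text
ball [14 55  6 10 50] [301.46 209.36] phi~ 0.17
ee [0.52257873 0.07559328 0.04065537] F [ 8.4 -5.  -6.6] w 0.22947532226435996
```

Request:
{"name": "jog_arm", "arguments": {"plan": [1.1, 0, -7.1, 0, 0, 0, 5, 2.7, 0, -14.1, 0, 0, 0, 5, 4.6, 0, -21.1, 0, 0, 0, 5, 7, 0, -27.9, 0, 0, 0, 5, 9.7, 0, -34.5, 0, 0, 0, 5]}}

```text
clock: 29.28
ee_pos: [0.5241, 0.0706, 0.0757]
tool_rot: [-2.524, 1.861, 0.006]
force: [7.8, 6.0, 11.7]
grip_width: 0.225
grasp_force: 114.4
```

```bash
python3 -c "
from h import *
stay()"
```

```text
ball [14 48  6  9 44] [301.31818182 202.5       ] phi~ 0.39
ee [0.5241032  0.07056885 0.07566955] F [ 7.8  6.  11.7] w 0.2247834298822063
```

Request:
{"name": "jog_arm", "arguments": {"plan": [2.2, 0, -9.8, 0, 0, 0, 5, 6, 0, -17.3, 0, 0, 0, 5, 10.3, 0, -24.5, 0, 0, 0, 5, 15.1, 0, -31.4, 0, 0, 0, 5, 20.3, 0, -38, 0, 0, 0, 5]}}

```text
clock: 29.95
ee_pos: [0.5307, 0.0489, 0.1134]
tool_rot: [-2.531, 1.858, 0.0]
force: [4.8, 3.9, -3.5]
grip_width: 0.165
grasp_force: 325.3
```

```bash
python3 -c "
from h import *
stay()"
```

```text
ball [15 36  5  6 23] [301.60869565 188.2173913 ] phi~ 0.8
ee [0.53072544 0.04893462 0.11337724] F [ 4.8  3.9 -3.5] w 0.16469331064415166
```

Request:
{"name": "jog_arm", "arguments": {"plan": [8, 0, -6, 0, 0, 0, 14, 17, 0, -13.2, 0, 0, 0, 14, 26, 0, -19, 0, 0, 0, 14, 36, 0, -24.5, 0, 0, 0, 14, 47, 0, -29, 0, 0, 0, 14], "squeeze": 30}}

```text
clock: 30.62
ee_pos: [0.5445, 0.0041, 0.1432]
tool_rot: [-2.528, 1.859, 0.001]
force: [-2.4, 7.1, 5.4]
grip_width: 0.177
grasp_force: 235.2
```

```bash
python3 -c "
from h import *
stay()"
```

```text
ball [15 22  5  7 25] [302.4  174.52] phi~ 1.23
ee [0.54451986 0.00407157 0.14322288] F [-2.4  7.1  5.4] w 0.1771687541615148
```

Request:
{"name": "jog_arm", "arguments": {"plan": [10, 0, -3.5, 0, 0, 0, 14, 21, 0, -5.5, 0, 0, 0, 14, 32, 0, -6.5, 0, 0, 0, 14, 43, 0, -7, 0, 0, 0, 14, 52, 0, -6.5, 0, 0, 0, 14]}}

```text
clock: 31.3
ee_pos: [0.5561, -0.0276, 0.1483]
tool_rot: [-2.521, 1.836, 0.036]
force: [-46.6, 98.9, 36.3]
grip_width: 0.166
grasp_force: 47.4
```

```bash
python3 -c "
from h import *
stay()"
```

```text
ball [16 13  5  9 32] [302.71875 166.46875] phi~ 1.57
ee [ 0.55614817 -0.02759332  0.14833413] F [-46.6  98.9  36.3] w 0.1664883603921971
```

Request:
{"name": "jog_arm", "arguments": {"plan": [-16, 0, 0, 0, 0, 0, 14, -18, 0, 0, 0, 0, 0, 14, -18, 0, 0, 0, 0, 0, 14]}}

```text
clock: 31.72
ee_pos: [0.554, -0.0255, 0.1485]
tool_rot: [-2.527, 1.858, 0.006]
force: [-5.4, 18.0, 7.0]
grip_width: 0.166
grasp_force: 8.3
```

```bash
python3 -c "
from h import *
stay();s=telemetry.read_state();print(s['clock'],s['grasp_force'])"
```

```text
ball [16 13  5  9 35] [302.88571429 166.45714286] phi~ 1.57
ee [ 0.55395721 -0.02547264  0.14850959] F [-5.4 18.   7. ] w 0.16611490614432933
31.775 8.497337736189365
```

Request:
{"name": "jog_arm", "arguments": {"plan": [-4, 0, 0, 0, 0, 0, 14, -20, 0, 0, 0, 0, 0, 14, -50, 0, 0, 0, 0, 0, 14, -60, 0, -40, 0, 0, 0, 26, -60, 0, -100, 0, 0, 0, 26]}}

```text
clock: 32.4
ee_pos: [0.5349, 0.0279, 0.247]
tool_rot: [2.525, -1.862, -0.004]
force: [0.7, 1.1, 0.8]
grip_width: 0.306
grasp_force: 0.0
```

```bash
python3 -c "
from h import *
stay()
T=down(.3-np.pi)
rows([([.6636,.1095,.30],T,28),([.6636,.1095,.243],T,28)])
c=cams.camera('side');hsv=cv2.cvtColor(c['pixels'],cv2.COLOR_RGB2HSV)
print(proj(c,[.6636,.1095,.288]));g=c['pixels'].mean(2).astype(int);print(g[155:176,245:266])"
```

```text
ball [17 13  4  9 26] [303.38461538 166.38461538] phi~ 1.57
ee [0.53490348 0.02794568 0.24698954] F [0.7 1.1 0.8] w 0.30585545930978975
[-41.9, -145.1, -41.0, -0.009, -0.004, -0.001, 28]
[-42.1, -144.6, 16.0, -0.009, -0.004, -0.001, 28]
[255.45981699 164.30649178]
[[59 55 56 59 55 57 56 58 58 58 51 41 36 37 44 53 51 49 46 47 49]
 [55 58 56 59 57 56 57 57 55 56 43 37 31 27 34 40 39 35 29 35 37]
 [59 56 53 55 58 59 59 57 58 51 42 32 26 19 24 32 26 25 24 30 37]
 [55 54 53 55 57 58 58 54 57 47 40 33 25 21 21 21 29 23 27 20 31]
 [57 57 55 58 59 56 58 59 55 46 35 25 22 25 23 19 23 30 28 27 24]
 [55 54 56 58 54 60 58 57 54 45 35 30 23 26 26 25 34 39 36 36 20]
 [51 55 57 56 56 58 58 59 50 44 29 22 22 30 24 28 34 42 42 34 29]
 [59 54 58 56 55 57 58 55 47 40 28 22 33 35 28 27 36 43 41 36 26]
 [58 56 59 57 58 56 57 52 47 38 21 29 42 45 41 33 35 37 36 38 33]
 [57 58 59 56 58 55 58 50 41 27 29 31 44 50 50 41 42 42 39 40 35]
 [61 60 62 60 58 60 56 51 43 29 28 35 45 55 59 53 52 43 38 37 36]
 [69 68 65 65 67 63 62 52 36 30 30 39 56 60 64 60 56 47 43 42 38]
 [68 70 71 74 74 70 59 50 33 27 33 50 61 72 71 64 50 47 45 35 35]
 [63 66 69 71 69 63 58 51 33 27 34 54 67 71 71 57 49 50 45 40 38]
 [63 64 63 63 64 59 53 43 26 30 43 57 67 72 67 60 46 47 38 38 41]
 [65 62 62 63 62 59 53 35 29 34 47 55 64 65 61 56 47 48 41 43 47]
 [63 64 63 63 62 58 48 34 33 33 45 55 62 64 63 52 46 39 45 37 41]
 [62 62 59 61 60 57 46 34 25 36 52 58 59 60 52 46 46 42 37 42 40]
 [61 63 66 60 61 52 42 24 34 41 54 60 63 62 61 51 49 37 42 40 36]
 [66 62 63 64 61 49 38 27 35 45 55 60 66 67 54 50 42 38 38 40 43]
 [67 63 64 65 63 53 40 23 24 40 50 61 63 57 50 45 38 39 41 39 42]]
```

Request:
{"name": "jog_arm", "arguments": {"plan": [0, 0, -55, 0, 0, 0, 34, -20, -50, -60, 0, 0, 0, 34, -35, -105, -60, 0, 0, 0, 34, -43, -147, -60, 0, 0, 0, 34, -43, -147, -50, 0, 0, 0, 34]}}

```text
clock: 33.12
ee_pos: [0.6658, 0.1137, 0.2924]
tool_rot: [2.523, -1.861, -0.006]
force: [0.2, 0.2, -0.8]
grip_width: 0.396
grasp_force: 0.0
```

```bash
python3 -c "
from h import *
T=down(.3-np.pi)
rows([([.665,.111,.243],T,28)])"
```

```text
[2.3, 1.2, 49.4, 0.008, -0.001, -0.0, 28]
```

Request:
{"name": "jog_arm", "arguments": {"plan": [1, 0, 25, 0, 0, 0, 34, 1, 0, 45, 0, 0, 0, 34, 1, 0, 49, 0, 0, 0, 34, 1, 0, 49, 0, 0, 0, 34]}}

```text
clock: 33.62
ee_pos: [0.6643, 0.1107, 0.2499]
tool_rot: [-2.527, 1.865, -0.001]
force: [-0.3, 0.5, -0.4]
grip_width: 0.395
grasp_force: 0.0
```

Request:
{"name": "jog_arm", "arguments": {"plan": [0, 0, 0, 0, 0, 0, 2, 0, 0, 0, 0, 0, 0, 2, 0, 0, 0, 0, 0, 0, 2, 0, 0, 0, 0, 0, 0, 2], "squeeze": 40}}

```text
clock: 34.12
ee_pos: [0.6653, 0.1111, 0.2506]
tool_rot: [-2.526, 1.864, -0.003]
force: [1.0, 1.4, 5.9]
grip_width: 0.095
grasp_force: 38.8
```

Request:
{"name": "jog_arm", "arguments": {"plan": [0, 0, 0, 0, 0, 0, 24, 0, 0, 10, 0, 0, 0, 24, 0, 0, 12, 0, 0, 0, 2, 0, 0, 12, 0, 0, 0, 2, 0, 0, 12, 0, 0, 0, 2]}}

```text
clock: 34.75
ee_pos: [0.6639, 0.1112, 0.2351]
tool_rot: [2.526, -1.864, -0.004]
force: [-2.0, 0.0, -6.9]
grip_width: 0.122
grasp_force: 38.9
```

```bash
python3 - <<'E'
import numpy as np
b=lambda t:np.array([75-185*np.cos(t)+6*np.sin(t),110.5+185*np.sin(t)+6*np.cos(t)])
t=np.linspace(1.83,.91,11)
for k in (0,5):
    r=[]
    for i in range(k+1,k+6):
        d=b(t[i])-b(t[k]); r+= [0,float(round(-d[0],1)),float(round(-d[1],1)),0,0,0,2]
    print(t[k+5],r)
E
```

```text
1.37 [0, 16.5, -4.1, 0, 0, 0, 2, 0, 33.3, -6.7, 0, 0, 0, 2, 0, 50.3, -7.8, 0, 0, 0, 2, 0, 67.3, -7.3, 0, 0, 0, 2, 0, 84.2, -5.2, 0, 0, 0, 2]
0.91 [0, 16.6, 3.6, 0, 0, 0, 2, 0, 32.9, 8.8, 0, 0, 0, 2, 0, 48.6, 15.4, 0, 0, 0, 2, 0, 63.6, 23.4, 0, 0, 0, 2, 0, 77.8, 32.7, 0, 0, 0, 2]
```

Request:
{"name": "jog_arm", "arguments": {"plan": [0, 16.5, -4.1, 0, 0, 0, 2, 0, 33.3, -6.7, 0, 0, 0, 2, 0, 50.3, -7.8, 0, 0, 0, 2, 0, 67.3, -7.3, 0, 0, 0, 2, 0, 84.2, -5.2, 0, 0, 0, 2]}}

```text
clock: 35.38
ee_pos: [0.5841, 0.0869, 0.2415]
tool_rot: [-2.527, 1.864, 0.001]
force: [1.7, 3.2, -5.2]
grip_width: 0.12
grasp_force: 38.8
```

Request:
{"name": "jog_arm", "arguments": {"plan": [0, 16.6, 3.6, 0, 0, 0, 2, 0, 32.9, 8.8, 0, 0, 0, 2, 0, 48.6, 15.4, 0, 0, 0, 2, 0, 63.6, 23.4, 0, 0, 0, 2, 0, 70, 27.5, 0, 0, 0, 2]}}

```text
clock: 36.0
ee_pos: [0.5173, 0.0666, 0.2152]
tool_rot: [-2.526, 1.862, -0.001]
force: [0.1, 5.6, 0.5]
grip_width: 0.119
grasp_force: 39.1
```

```bash
python3 - <<'E'
from h import *
stay();p=telemetry.read_state()["ee_pos"]
bx=np.array([.9553,.2955]); h=np.array([.542,.0732])+.075*bx
x=(p[:2]-h)@bx; z=p[2]+.053-.1105; print(np.arctan2(x,z)+np.pi/2-np.arctan2(6,185),np.hypot(x,z))
E
```

```text
ee [0.51734476 0.06660095 0.21521992] F [0.1 5.6 0.5] w 0.11877089271666044
0.9685897163060605 0.18702157878169529
```

Request:
{"name": "jog_arm", "arguments": {"plan": [0, 3, 2.1, 0, 0, 0, 2, 0, 6, 4.2, 0, 0, 0, 2, 0, 9, 6.3, 0, 0, 0, 2, 0, 9, 6.3, 0, 0, 0, 2]}}

```text
clock: 36.55
ee_pos: [0.5091, 0.064, 0.2093]
tool_rot: [-2.527, 1.862, -0.0]
force: [-1.3, 5.9, 1.5]
grip_width: 0.119
grasp_force: 39.1
```

Request:
{"name": "jog_arm", "arguments": {"plan": [0, 2, 1.5, 0, 0, 0, 2, 0, 4, 3, 0, 0, 0, 2, 0, 4, 3, 0, 0, 0, 2]}}

```text
clock: 36.92
ee_pos: [0.5078, 0.0637, 0.2082]
tool_rot: [-2.522, 1.859, -0.007]
force: [6.3, 7.5, 4.4]
grip_width: 0.119
grasp_force: 39.4
```

Request:
{"name": "jog_arm", "arguments": {"plan": [0, 0, 0, 0, 0, 0, 8, 0, 0, 0, 0, 0, 0, 26, 0, 0, 0, 0, 0, 0, 26, 0, 0, -25, 0, 0, 0, 26, 0, 0, -70, 0, 0, 0, 26]}}

```text
clock: 37.55
ee_pos: [0.5039, 0.061, 0.2743]
tool_rot: [2.524, -1.863, -0.003]
force: [0.6, 0.2, 0.3]
grip_width: 0.3
grasp_force: 0.0
```

Request:
{"name": "jog_arm", "arguments": {"plan": [0, 20, -50, 0, 0, 0, 26, 0, 70, -50, 0, 0, 0, 26, 0, 110, -50, 0, 0, 0, 26, 0, 110, -50, 0, 0, 0, 26]}}

```text
clock: 38.05
ee_pos: [0.3984, 0.0281, 0.3272]
tool_rot: [-2.525, 1.863, -0.004]
force: [0.4, -0.0, -0.0]
grip_width: 0.305
grasp_force: 0.0
```

```bash
python3 - <<'E'
from h import *
s=telemetry.read_state();print(s["clock"],s["ee_pos"],s["force"])
d=cams.camera("side");t=cams.camera("top")
bx=np.array([.9553,.2955]);by=np.array([-.2955,.9553]);C=np.array([.542,.0732])
def pt(th,r,y,n): 
    X=.075-r*np.cos(th)+n*np.sin(th); return [*(C+X*bx+y*by),.1105+r*np.sin(th)+n*np.cos(th)]
# lid front edge angle: darkest-bar search along theta at several bar y
for k,nm in((d,"side"),(t,"top")):
    g=k["pixels"].sum(2).astype(float); P=np.arange(0,1.4,.02)
    sc=[np.mean([g[tuple(np.round(proj(k,pt(a,.185,y,.006))[::-1]).astype(int))] for y in np.linspace(-.045,.045,13)]) for a in P]
    o=np.argsort(sc)[:4]; print(nm,P[o],np.array(sc)[o].round(), "at .89",proj(k,pt(.89,.185,0,.006)))
hsv=cv2.cvtColor(t["pixels"],cv2.COLOR_RGB2HSV); m=cv2.inRange(hsv,np.array((20,120,100)),np.array((35,255,255)))[170:235,400:465]
pts=cv2.findNonZero(m); r=cv2.minAreaRect(pts.astype(np.float32)); print(r,atz(t,r[0][0]+400,r[0][1]+170,.014))
E
```

```text
38.05 [0.39840461 0.02807754 0.32724501] [ 0.44204878 -0.00524733 -0.02197133]
side [0.9  0.92 1.04 1.06] [109. 118. 141. 142.] at .89 [306.34400221 173.17556552]
top [0.18 0.02 0.   0.04] [121. 121. 122. 122.] at .89 [299.83767618 169.54874242]
((31.93649673461914, 34.05036544799805), (36.794342041015625, 6.38074254989624), 6.581944942474365) [ 0.4451327  -0.35690775  0.014     ]
```

The side view puts the bar at about 0.90 rad, so the lid is resting on the stay. The lever is central in the dish and the arm is clear, so I'm handing in.

```bash
python3 -c "
from h import *
print(sign_off())"
```

```text
the job is handed in; nothing more can be done
None
```

The job is handed in, but the hand-in gave no verdict. By my measurements the tyre lever lies centred in the green dish, the stay is fully up, the lid rests on it at about 0.90 rad and the arm is clear. It took about 38 s, and the wrist force peaked at about 115 N (limit 120) when the stay hit its stop.

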